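# Turn and refill the locking coffee capsule tray

## Robot

A 6-joint arm with a two-finger parallel gripper is mounted at the origin on a cart in front of the work surface, level with it; the furniture and walls round the work are solid. World frame = base frame: x ahead of the robot, y to its left, z up, the work surface at z = 0. Lengths are in m, angles in rad, forces in N, time in s.
With the tool pointing down it reaches from about 0.375 to 0.825 m from the base axis. Payload 5.5 kg.
Tool frame: the origin (TCP) lies on the centre line of the jaws, within the pads' length; the fingertips stand 25 mm ahead of it and the grasp point (between the pads) lies 6 mm ahead of it; z points along the fingers, y is the direction in which the jaws open and shut (so a half turn about z gives the same grasp; the last joint's range is limited). The gripper opens to 85 mm and grips with 20 to 120 N. Pads are 22 mm wide; open, the fingers measure 114 mm over their backs; the gripper's body (76 mm by 85 mm) begins 54 mm behind the grasp point. The pads swing forward as they close: fully open they stand 13 mm farther back than shut.
Start: joints at [0, 0.314, -0.047, 1.21, 0, 1.571], TCP at [0.6, -0, 0.256] pointing down, gripper open.
Joint ranges: [-2.67, 2.67], [-0.69, 1.73], [-1.03, 1.25], [-2.08, 2.16], [-1.42, 1.45], [-3.14, 3.14]. Speed limits (rad/s): [2.39, 2.39, 3.01, 3.14, 3.14, 3.14].

## Interface

Orientations are given as [roll, pitch, yaw] about the fixed x, y, z axes, in that order (R = Rz(yaw) Ry(pitch) Rx(roll)).
In Python, from plant import status, eyes, workorder gives the robot as it stands.
- The arm moves only by the tool apply_moves, never from a script. Its argument "moves" is text: rows parted by semicolons, each of 5 numbers parted by spaces: the closure in counts, from 0 (fully open) to 255 (shut), then the shift along the tool's x, y, z in mm, then the turn about the tool's z in degrees. In form: jaw tx ty tz turn; .... A call has 1 to 5 rows; each row shifts and turns the commanded pose from where the row before left it, along the tool's axes as they then stand; what a row does not reach is not made up. A row lasts 1/8 s, in which the tool goes at most 62.5 mm and 10.7 degrees, less where a joint would pass 70% of its speed; a pose out of reach is approached as far as the arm can. A call with a gripper value outside its range is refused whole. The fingers move at their own pace and stop on an object; the grip force is fixed at half the most. Time passes only in rows, so rows that do not move let the fingers close. It gives the time, the measured TCP pose, the force and the opening at its end, in the units of the state.
- status.sense(): the state, without advancing time (a new reading comes with each control period).
- eyes.camera(name): name is "scene" or "side" or "wrist"; returns the picture (384x512x3 uint8, red, green, blue); there is no depth.
- eyes.camera_info(name): a dict with "fov_y" (degrees; the focal length in pixels is half the picture's height over the tangent of half this angle, whatever the lens; pixels are square), "cx", "cy" (the principal point, pixels), "pose" (4x4, takes a point from camera to world coordinates); the wrist camera has in their place "hand_eye" (4x4, takes a point from camera to tool coordinates, whose origin is the TCP and whose axes are the flange's). Camera axes: x right, y up, looking along -z (the intrinsics and any distortion apply to the point x, -y, -z); pixel columns grow to the right and rows downward; lengths in m; the calibration is good to about 2 mm. A picture is of the moment at which its call begins: read the wrist's pose just before it. camera_info takes no time and is no camera call.
- workorder.hand_in(): hands the job in, once; it reports no verdict.
The state is a dict: "time": time; "joints": joint angles; "qvel": joint speeds; "joint_efforts": joint torques, N m; "tcp_pos": TCP position; "tcp_rot": TCP orientation; "wrist_force": force on the tool from outside, world axes, zero at the start; "moment": the same for the moment, N m; "width": finger opening in m.
Only numpy, scipy, OpenCV 4.12 (cv2) and the standard library are available. Lean on these libraries where they do the work, as an engineer would, in place of code of your own. Each camera call takes 0.05 s, during which the arm holds its last target. There are 200 camera calls.

## Task

The capsule tray in the coffee station is in the wrong way round. Push the little slide switch in its slot to unlock the tray, lift the tray out by its handle, turn it half round and set it flat back in its well so that the open capsule bay is next to the switch; then put all the loose coffee capsules into the bay, slide the switch fully back to locked, and leave the other things on the worktop where they are.

Things in the scene. Friction and masses are not known exactly. Their poses are not given: they have to be found in the camera images.
- station: low black base fixed on the worktop, its x axis roughly to the robot's right. Origin on the worktop (z 0) under the centre of the tray well: 206 x 156 mm (x, y), floor at 6 mm, side walls to 14, end walls to 10. Grey-topped switch deck at x -168 to -116 mm, 168 wide, top at 26 mm. Tray's right place: its origin 6 mm above this one, axes parallel the SAME way (it starts half a turn round).
- slot_centre (a point): centre of the floor of the lock's recessed slot in the deck top. The slot runs along the station's y, is 100 mm long, 34 mm wide (station x) and 6 mm deep (floor 20 mm above the worktop). A closed pair of fingertips or one fingertip fits in beside the nub. Axes as the station's.
- switch_nub (a point): top centre of the slide switch's small ribbed aluminium nub in the slot: 16 x 10 mm (station x, y), top flush with the deck (26 mm), flat +y and -y faces down to the slot floor, so a fingertip lowered in beside it pushes it along. Stands 7 mm to the station's +y side of the slot centre when locked, 7 mm to the -y side when unlocked. Stays where left; moves at about 1.5 N.
- lock_slide (a joint): travel of the switch in m: 0 locked, 0.014 fully unlocked; grows as the nub moves to the station's -y. Locked, an aluminium tongue on it (10 mm wide) lies over the tab in the middle of the tray's end and holds the tray down; fully unlocked it is clear of the tab.
- tray: loose aluminium capsule tray, 200 x 150 mm (x, y), about 0.4 kg, a 12 mm long, 8 mm wide tab in the middle of both ends. Origin: centre of its underside, z up. Its -x part is the open capsule bay; its +x part is a raised solid dark-wood half, top 16 mm above the underside (x 26 to 96 mm). It fits the well with 3 mm clearance all round.
- tray_handle (a point): centre of the steel bar of the tray's bridge handle: bar 8 mm thick (tray x), 92 mm long (tray y), 10 mm high, its centre 55 mm above the tray's underside, at tray x = +30 mm, near the tray's centre of mass; the opening under the bar is 76 mm wide between its two posts and 34 mm high.
- tray_bay (a point): centre of the floor of the tray's capsule bay, at tray x = -35 mm, 4 mm above the underside. The bay is 122 x 142 mm inside (tray x, y; x from -96 to 26 mm), with a lip 6 mm high above its floor (10 mm above the underside), and at its +x side the 12 mm step of the wooden half.
- pod_1: a coffee capsule (dark brown or black), 13 g, rim down: 54 mm in diameter at the rim, narrowing upwards like a truncated cone, 31 mm high. Origin: centre of its rim face (underside), z up through the cup. Can be taken from above with the fingertips low at the rim. May be absent.
- pod_2: a coffee capsule (dark brown or black), 13 g, rim down: 54 mm in diameter at the rim, narrowing upwards like a truncated cone, 31 mm high. Origin: centre of its rim face (underside), z up through the cup. Can be taken from above with the fingertips low at the rim. May be absent.
- pod_3: a coffee capsule (dark brown or black), 13 g, rim down: 54 mm in diameter at the rim, narrowing upwards like a truncated cone, 31 mm high. Origin: centre of its rim face (underside), z up through the cup. Can be taken from above with the fingertips low at the rim. May be absent.
- pod_4: a coffee capsule (dark brown or black), 13 g, rim down: 54 mm in diameter at the rim, narrowing upwards like a truncated cone, 31 mm high. Origin: centre of its rim face (underside), z up through the cup. Can be taken from above with the fingertips low at the rim. May be absent.
- kitchen_timer: wind-up kitchen timer, 62 mm across, 43 mm high, in front of the microwave (fixed; its front with dials and door bar reaches to world x 0.65 m for y -0.37 to 0.08 m, 252 mm high; the tall fridge beside it fills y below -0.41 m for x above 0.41 m), bystander: leave it alone. Origin: centre of its underside.
- pepper_mill: dark pepper mill, 52 mm across, 144 mm high, bystander: leave it alone. Origin: centre of its underside.
- salt_mill: pale salt mill, 52 mm across, 144 mm high, bystander: leave it alone. Origin: centre of its underside.
- garlic: garlic bulb, about 60 mm, bystander: leave it alone. Origin: centre of its underside.
- lemon: lemon, 78 x 55 x 56 mm, bystander: leave it alone. Origin: centre of its underside.
Not all that is in view belongs to the job. What is shaped like the pod_1 but purple is not meant.

How it is judged:
By the outcome, as a careful person would: the job done as asked, in the order asked, and still so for the second after the job is handed in, with the robot touching nothing.
Of pod_1, pod_2, pod_3, pod_4 only 2 to 4 are there at a start; the rules pass over those that are not, and their reading is None.
At some moment in a run one of pod_1, pod_2, pod_3, pod_4 may be knocked a few centimetres aside while the robot is not near it.
Once in a run the grip may slacken for a moment while it holds something.
It also fails if it takes over 210 s, if anything falls off the work surface, if the arm or the gripper's body presses on something with over 40 N, if the wrist force passes 120 N, or if a joint passes its speed limit or range.

## Working session

There is one attempt and no reset: what is moved stays moved. The work goes in short steps, Python scripts to look and compute and a tool call to move; the robot and the scene stay as the last step left them, time stands still between calls to the robot, and variables do not carry over. Pictures are saved under pics/ and viewed, about 12 in all and at most 16, crops included, and the job is handed in when it is done.

Besides the shell and the picture viewer there is one more tool, called after "Request:" by a JSON object that holds its "op" and its "data". apply_moves: Moves the arm, as the interface text tells. Its arguments: {"type":"object","properties":{"moves":{"type":"string"}},"required":["moves"]}

```bash
ls; mkdir -p pics; cat > h.py <<'E'
import numpy as np, cv2
from plant import status, eyes, workorder
from scipy.spatial.transform import Rotation as Ro
def cam(n,name):
    s=status.sense(); im=eyes.camera(n); cv2.imwrite(f'pics/{name}.png',im[:,:,::-1]); 
    np.savez(f'pics/{name}.npz',p=s['tcp_pos'],r=s['tcp_rot']); return im
def ray(n,uv,name=None):
    i=eyes.camera_info(n); f=192/np.tan(np.radians(i['fov_y'])/2)
    if n=='wrist':
        d=np.load(f'pics/{name}.npz'); T=np.eye(4); r=d['r']
        T[:3,:3]=r if r.shape==(3,3) else Ro.from_euler('xyz',r).as_matrix()
        T[:3,3]=d['p']; P=T@np.array(i['hand_eye'])
    else: P=np.array(i['pose'])
    uv=np.atleast_2d(uv).astype(float)
    if i.get('dist') is not None:
        k=np.array(i['dist'],float);K=np.array([[f,0,i['cx']],[0,f,i['cy']],[0,0,1]])
        xy=cv2.undistortPoints(uv[:,None],K,k)[:,0]
    else: xy=(uv-[i['cx'],i['cy']])/f
    d=np.c_[xy[:,0],-xy[:,1],-np.ones(len(xy))]@P[:3,:3].T
    return P[:3,3],d
def onz(n,uv,z,name=None):
    o,d=ray(n,uv,name); return o+d*((z-o[2])/d[:,2])[:,None]
E
python3 - <<'E'
from h import *
np.set_printoptions(precision=4,suppress=True)
print(status.sense())
for n in('scene','side','wrist'):
    print(n,eyes.camera_info(n))
a=[cam(n,n+'0') for n in('scene','side','wrist')]
E
```

```text
pics
{'time': 0.0, 'joints': array([-0.    ,  0.3142, -0.0481,  1.2102, -0.    ,  1.5708]), 'qvel': array([-0.0002, -0.0008,  0.0009, -0.0005,  0.0011,  0.0015]), 'joint_efforts': array([  0.0017, -53.9594,  33.9749,   0.0195,   0.0001,   0.0001]), 'tcp_pos': array([ 0.5995, -0.    ,  0.2554]), 'tcp_rot': array([-3.1399,  0.    ,  1.5708]), 'wrist_force': array([ 0.415 , -0.0261,  0.5392]), 'moment': array([0.0354, 0.0346, 0.0146]), 'width': 0.08545616599357297}
scene {'fov_y': 56.323048008437254, 'cx': 256.56468006969146, 'cy': 190.07631690307622, 'pose': array([[-0.5371,  0.4775, -0.6953, -0.3609],
       [-0.8434, -0.3188,  0.4325,  0.562 ],
       [-0.0152,  0.8187,  0.574 ,  0.7618],
       [ 0.    ,  0.    ,  0.    ,  1.    ]])}
side {'fov_y': 47.15879136508484, 'cx': 251.42496728569992, 'cy': 193.60170104145897, 'pose': array([[ 0.1239,  0.8183, -0.5612, -0.281 ],
       [-0.9922,  0.1118, -0.056 , -0.0477],
       [ 0.0169,  0.5638,  0.8258,  1.2056],
       [ 0.    ,  0.    ,  0.    ,  1.    ]])}
wrist {'fov_y': 62.59579710599004, 'cx': 256.10113172543595, 'cy': 194.35941123711427, 'hand_eye': array([[ 0.0007,  0.9599,  0.2804,  0.0722],
       [ 1.    , -0.0005, -0.0009,  0.0001],
       [-0.0007,  0.2804, -0.9599, -0.1169],
       [ 0.    ,  0.    ,  0.    ,  1.    ]])}
```

```bash
python3 - <<'E'
import cv2
a=cv2.imread('pics/scene0.png');b=cv2.imread('pics/side0.png')
cv2.imwrite('pics/v1.png',cv2.resize(a,(800,600),interpolation=2));cv2.imwrite('pics/v2.png',cv2.resize(b,(800,600),interpolation=2))
E
```

```text
(no output)
```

View pics/v1.png

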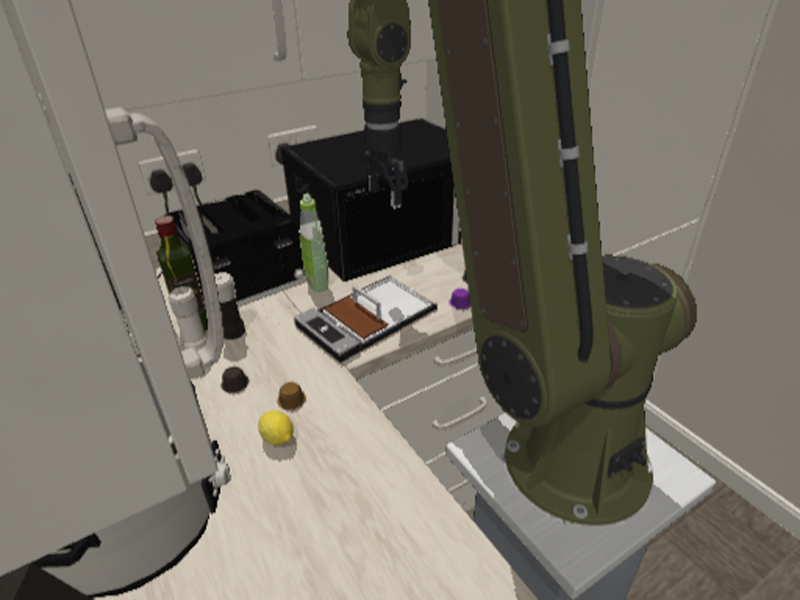

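View pics/v2.png

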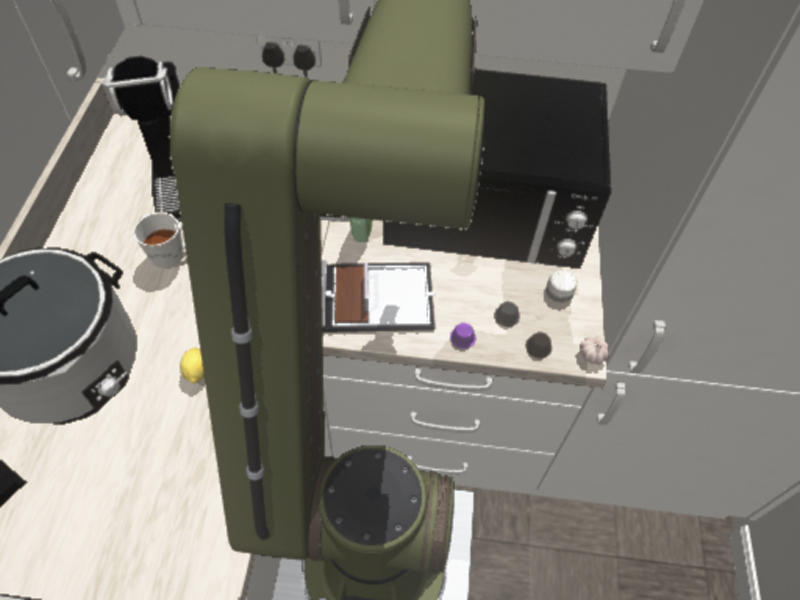

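```bash
python3 - <<'E'
from h import *
np.set_printoptions(precision=3,suppress=True)
k=512/800
def p(n,l,z): 
    for t,u in l.items(): print(n,t,onz(n,np.array(u)*k,z)[0])
p('scene',dict(podA=(235,380),podB=(290,396)),.015)
p('scene',dict(lemon=(276,428)),.028)
p('scene',dict(nub=(322,328),deckL=(296,323),deckNear=(342,352)),.026)
p('scene',dict(mill1b=(233,335),mill2b=(195,350),bottle=(318,288),purp=(460,299)),0.01)
p('scene',dict(tfar=(391,281),tright=(435,304)),.012)
p('side',dict(pod1=(507,313),pod2=(540,345),purp=(463,335)),.015)
p('side',dict(timer=(562,285),garlic=(594,350)),.03)
p('side',dict(trFar=(431,263),trNear=(433,327),hTop=(366,265),hBot=(366,298)),.012)
E
```

```text
scene podA [0.486 0.415 0.015]
scene podB [0.388 0.344 0.015]
scene lemon [0.316 0.398 0.028]
scene nub [0.527 0.209 0.026]
scene deckL [0.574 0.248 0.026]
scene deckNear [0.434 0.21  0.026]
scene mill1b [0.63  0.372 0.01 ]
scene mill2b [0.626 0.454 0.01 ]
scene bottle [0.692 0.141 0.01 ]
scene purp [ 0.467 -0.114  0.01 ]
scene tfar [ 0.618 -0.019  0.012]
scene tright [ 0.481 -0.053  0.012]
side pod1 [ 0.534 -0.206  0.015]
side pod2 [ 0.465 -0.275  0.015]
side purp [ 0.468 -0.118  0.015]
side timer [ 0.611 -0.318  0.03 ]
side garlic [ 0.459 -0.379  0.03 ]
side trFar [ 0.646 -0.037  0.012]
side trNear [ 0.481 -0.056  0.012]
side hTop [0.621 0.104 0.012]
side hBot [0.534 0.091 0.012]
```

```bash
python3 - <<'E'
import cv2
a=cv2.imread('pics/scene0.png')[175:295,120:300];b=cv2.imread('pics/side0.png')[155:255,205:400]
a=cv2.resize(a,(600,400),interpolation=2);b=cv2.resize(b,(400,205),interpolation=2)
import numpy as np
o=np.zeros((600,780,3),np.uint8);o[:400,:600]=a
b=cv2.resize(cv2.imread('pics/side0.png')[160:245,280:400],(283,200),interpolation=2);o[400:,:283]=b
w=cv2.resize(cv2.imread('pics/wrist0.png'),(267,200));o[400:,300:567]=w
cv2.imwrite('pics/v3.png',o)
E
```

```text
(no output)
```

View pics/v3.png

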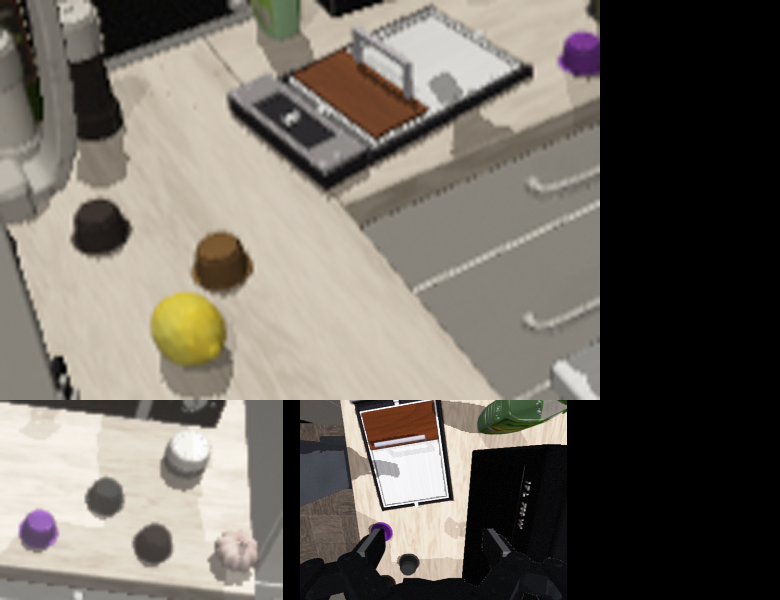

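Request:
{"op": "apply_moves", "data": {"moves": "0 45 -20 -15 0;0 45 -20 -15 0;0 45 -20 -15 0;0 0 0 0 0;0 0 0 0 0"}}

```text
time: 0.78
tcp_pos: [0.54, 0.1349, 0.301]
tcp_rot: [-3.141, 0.001, 1.571]
wrist_force: [0.4, -1.0, 0.0]
width: 0.0855
```

```bash
python3 - <<'E'
from h import *
a=cam('wrist','w1')
s=status.sense();print(s['time'],s['tcp_pos'],s['tcp_rot'],s['wrist_force'])
cv2.imwrite('pics/v4.png',cv2.resize(a[:,:,::-1],(800,600),interpolation=2))
E
```

```text
0.825 [0.54004429 0.13438996 0.30075526] [-3.14096633e+00  5.88231591e-04  1.57033386e+00] [-0.40936659 -0.00544105 -0.07964893]
```

View pics/v4.png

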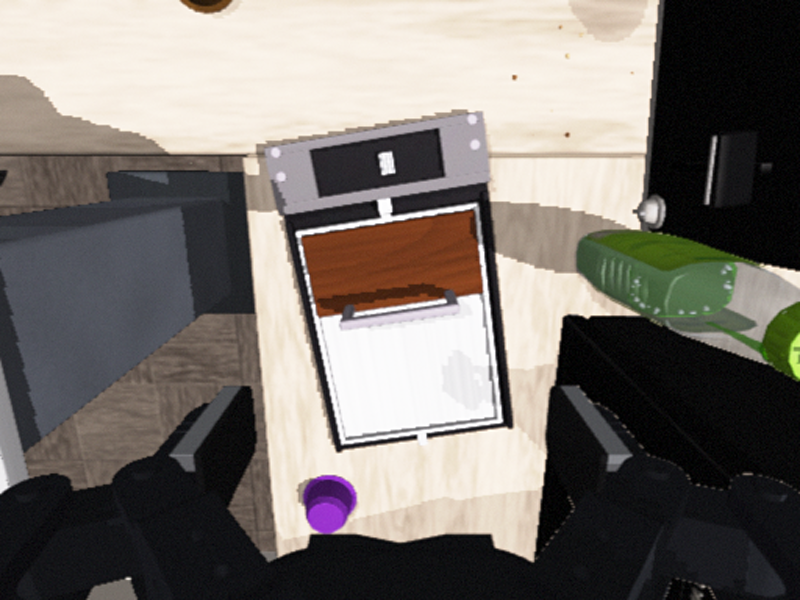

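```bash
cat >> h.py <<'E'
def solve(P,M):  # planar rigid fit M(station xy)->P
    m0=M.mean(0);p0=P.mean(0);H=(M-m0).T@(P-p0)
    th=np.arctan2(H[0,1]-H[1,0],H[0,0]+H[1,1]);c,s=np.cos(th),np.sin(th);R=np.array([[c,-s],[s,c]])
    t=p0-R@m0; return th,t,(P-(M@R.T+t))*1000
E
python3 - <<'E'
from h import *
np.set_printoptions(precision=4,suppress=True)
k=.64
f=lambda l,z:onz('wrist',np.array(l)*k,z,'w1')[:,:2]
P=f([(265,145),(483,112),(490,180),(280,213)],.026); M=np.array([(-.168,-.084),(-.168,.084),(-.116,.084),(-.116,-.084)])
S=f([(311,150),(439,129),(446,177),(318,197)],.026); c=-.142;MS=np.array([(c-.017,-.05),(c-.017,.05),(c+.017,.05),(c+.017,-.05)])
T=f([(295,236),(478,205),(500,426),(341,449)],.014);MT=np.array([(-.1,-.075),(-.1,.075),(.1,.075),(.1,-.075)])
W=f([(338,452),(511,428)],.010);
for n,a,b in(('deck',P,M),('slot',S,MS),('tray',T,MT),('all',np.r_[P,S],np.r_[M,MS])):
    th,t,r=solve(a,b);print(n,np.degrees(th),t,'\n',r.round(1).tolist())
print('nub',f([(387,163)],.026),'W',W)
print('handle',onz('wrist',np.array([(343,318),(458,303)])*k,.066,'w1'))
E
```

```text
deck -81.46155381908834 [0.5449 0.0638] 
 [[1.1, -0.1], [-1.3, -1.4], [-1.2, 1.0], [1.4, 0.5]]
slot -81.26589978175399 [0.545  0.0636] 
 [[1.2, 0.7], [-1.0, 0.6], [0.1, -0.6], [-0.3, -0.7]]
tray -81.05924264747557 [0.5437 0.0595] 
 [[0.0, 0.0], [0.7, 1.9], [-1.0, -0.5], [0.2, -1.5]]
all -81.409220274358 [0.5449 0.0637] 
 [[1.3, 0.1], [-1.1, -1.4], [-1.1, 1.0], [1.5, 0.7], [1.0, 0.4], [-1.2, 0.6], [-0.1, -0.6], [-0.4, -0.9]]
nub [[0.5302 0.2044]] W [[ 0.4819 -0.0582]
 [ 0.6436 -0.0326]]
handle [[0.4975 0.093  0.066 ]
 [0.5833 0.1048 0.066 ]]
```

Request:
{"op": "apply_moves", "data": {"moves": "255 25 5.4 35 0;255 25 5.4 35 0;255 24.6 5.3 40 0;255 0 0 50 -8.7;255 0 0 45 0"}}

```text
time: 1.45
tcp_pos: [0.556, 0.2083, 0.0938]
tcp_rot: [-3.14, 0.001, 1.722]
wrist_force: [0.9, 0.2, -0.5]
width: -0.0001
```

```bash
cat >> h.py <<'E'
S0=np.array([.545,.0637]);TH=np.radians(-81.35)
def st(p,S0=None):
    S=globals()['S0'] if S0 is None else S0
    c,s=np.cos(TH),np.sin(TH);return np.array([[c,s],[-s,c]])@(np.array(p)[:2]-S)
def wo(q,S0=None):
    S=globals()['S0'] if S0 is None else S0
    c,s=np.cos(TH),np.sin(TH);return np.array([[c,-s],[s,c]])@np.array(q)+S
def go(t,yaw=None,pr=True):
    "tool shift (mm) now needed to reach world t xyz; turn deg to yaw of tool-y axis in world"
    s=status.sense();R=Ro.from_euler('xyz',s['tcp_rot']).as_matrix()
    d=R.T@(np.array(t)-s['tcp_pos'])*1000;ya=np.degrees(np.arctan2(R[1,1],R[0,1]))
    print('t',round(s['time'],2),'pos',s['tcp_pos'].round(4),'F',s['wrist_force'].round(1),'w',round(s['width'],4),'shift',d.round(1),'y-axis yaw',ya.round(2),'turn' if yaw is not None else '',None if yaw is None else round(((ya-yaw+90)%180-90),1),'j6',s['joints'][5].round(2))
E
python3 - <<'E'
from h import *
go([*wo([-.142,.033]),.047],8.65)
E
```

```text
t 1.45 pos [0.556  0.2083 0.0938] F [ 0.9  0.2 -0.5] w -0.0001 shift [ 0.7  0.4 46.8] y-axis yaw 8.68 turn 0.0 j6 1.78
```

Request:
{"op": "apply_moves", "data": {"moves": "255 0.5 0 35 0;255 0 0 7 0;255 0 0 4 0;255 0 -4 0 0;255 0 -4 0 0"}}

```text
time: 2.08
tcp_pos: [0.5488, 0.2091, 0.0516]
tcp_rot: [3.139, -0.0, 1.722]
wrist_force: [0.2, 0.1, 0.1]
width: -0.0003
```

```bash
python3 - <<'E'
from h import *
go([*wo([-.142,.0115]),.047],8.65)
a=cam('wrist','w2')
cv2.imwrite('pics/v5.png',cv2.resize(a[150:384,120:400,::-1],(780,652)[0:2] if 0 else (700,585),interpolation=2))
E
```

```text
t 2.08 pos [0.5488 0.2091 0.0516] F [0.2 0.1 0.1] w -0.0003 shift [ -1.2 -14.1   4.6] y-axis yaw 8.69 turn 0.0 j6 1.78
```

View pics/v5.png

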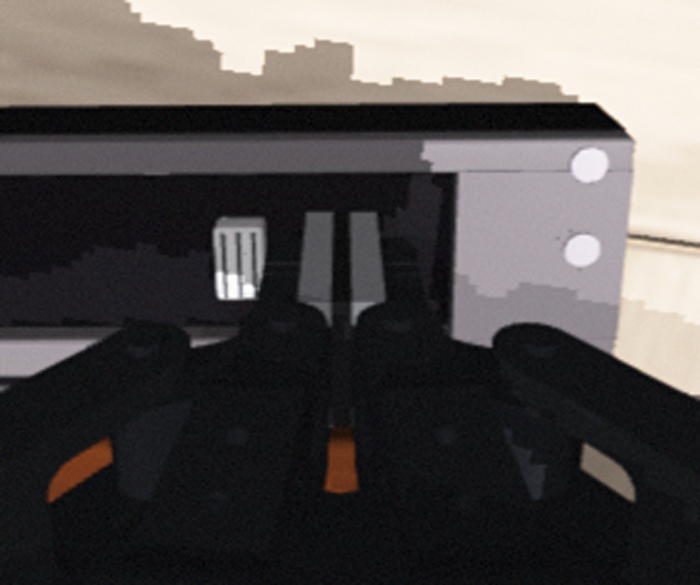

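Request:
{"op": "apply_moves", "data": {"moves": "255 0 0 1 0;255 0 -4 0 0;255 0 -4 0 0;255 0 -3 0 0;255 0 0 0 0"}}

```text
time: 2.75
tcp_pos: [0.537, 0.2072, 0.0493]
tcp_rot: [-3.141, -0.0, 1.723]
wrist_force: [0.6, 0.2, -0.5]
width: -0.0
```

```bash
python3 - <<'E'
from h import *
go([*wo([-.142,.0115]),.047],8.65)
E
```

```text
t 2.75 pos [0.537  0.2072 0.0493] F [ 0.6  0.2 -0.5] w -0.0 shift [-1.1 -2.2  2.3] y-axis yaw 8.71 turn 0.1 j6 1.79
```

Request:
{"op": "apply_moves", "data": {"moves": "255 0 0 1 0;255 0 -2 0 0;255 0 -2 0 0;255 0 0 0 0"}}

```text
time: 3.25
tcp_pos: [0.5331, 0.2066, 0.0483]
tcp_rot: [-3.141, 0.0, 1.723]
wrist_force: [-0.1, 0.6, -1.2]
width: -0.0002
```

```bash
python3 - <<'E'
from h import *
go([*wo([-.142,.0115]),.047],8.65)
a=cam('wrist','w3')
cv2.imwrite('pics/v6.png',cv2.resize(a[150:384,120:400,::-1],(560,468),interpolation=2))
E
```

```text
t 3.25 pos [0.5331 0.2066 0.0483] F [-0.1  0.6 -1.2] w -0.0002 shift [-1.   1.8  1.3] y-axis yaw 8.7 turn 0.1 j6 1.79
```

View pics/v6.png

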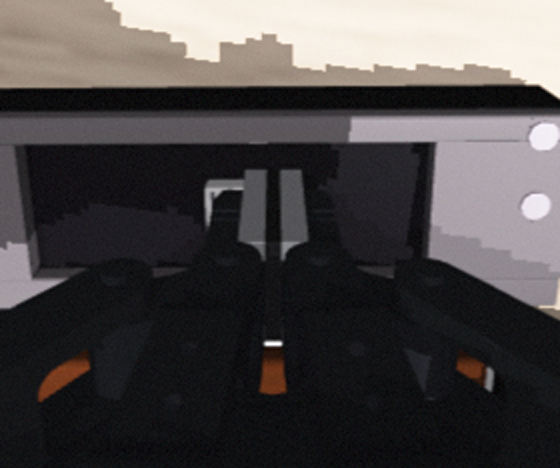

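Request:
{"op": "apply_moves", "data": {"moves": "255 0 -2 0 0;255 0 -2 0 0;255 0 -2 0 0;255 0 -2 0 0;255 0 0 0 0"}}

```text
time: 3.92
tcp_pos: [0.5261, 0.2055, 0.0486]
tcp_rot: [3.14, 0.0, 1.723]
wrist_force: [4.9, -0.7, -1.8]
width: 0.0002
```

```bash
python3 - <<'E'
from h import *
go([*wo([-.142,.0044]),.047],8.65)
a=cam('wrist','w4')
cv2.imwrite('pics/v7.png',cv2.resize(a[150:384,120:400,::-1],(560,468),interpolation=2))
E
```

```text
t 3.92 pos [0.5261 0.2055 0.0486] F [ 4.9 -0.7 -1.8] w 0.0002 shift [-1.1  1.7  1.6] y-axis yaw 8.7 turn 0.0 j6 1.79
```

View pics/v7.png

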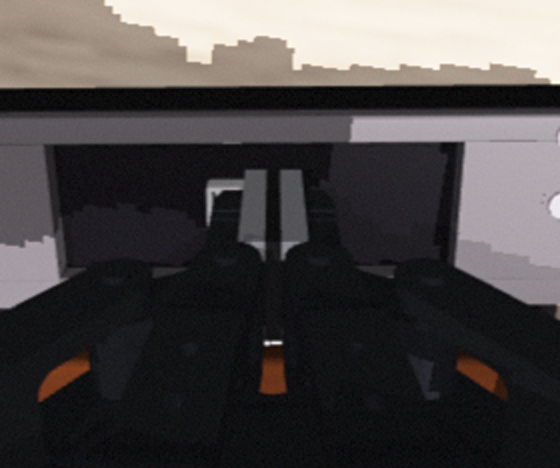

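Request:
{"op": "apply_moves", "data": {"moves": "255 0 2 -20 0;255 0 0 -60 0;255 0 0 -60 -10;100 0 0 -20 -10;0 0 0 0 -10"}}

```text
time: 4.6
tcp_pos: [0.5276, 0.2062, 0.2107]
tcp_rot: [3.139, 0.0, 2.252]
wrist_force: [0.9, 0.1, -0.9]
width: 0.0357
```

Request:
{"op": "apply_moves", "data": {"moves": "0 0 0 0 -10;0 0 0 0 -10;0 0 0 0 -10;0 0 0 0 -10;0 0 0 0 -10"}}

```text
time: 5.22
tcp_pos: [0.526, 0.2056, 0.2079]
tcp_rot: [-3.141, -0.003, 3.125]
wrist_force: [0.3, -0.4, -1.3]
width: 0.0852
```

```bash
python3 - <<'E'
from h import *
go([*wo([-.03,0]),.2],98.65)
E
```

```text
t 5.22 pos [0.526  0.2056 0.2079] F [ 0.3 -0.4 -1.3] w 0.0852 shift [ -16.3 -112.     7.8] y-axis yaw 89.04 turn -9.6 j6 0.39
```

Request:
{"op": "apply_moves", "data": {"moves": "0 -5 -40 0 0;0 -5 -40 0 0;0 -6 -32 0 0;0 0 0 0 -9.6;0 0 0 0 0"}}

```text
time: 5.85
tcp_pos: [0.5399, 0.0931, 0.208]
tcp_rot: [3.141, -0.002, -2.999]
wrist_force: [-0.3, 0.6, -0.8]
width: 0.0855
```

```bash
python3 - <<'E'
from h import *
go([*wo([-.03,0]),.067],98.65)
a=cam('wrist','w5')
cv2.imwrite('pics/v8.png',cv2.resize(a[:,:,::-1],(800,600),interpolation=2))
E
```

```text
t 5.85 pos [0.5399 0.0931 0.208 ] F [-0.3  0.6 -0.8] w 0.0855 shift [-9.00e-01  1.00e-01  1.41e+02] y-axis yaw 98.16 turn -0.5 j6 0.03
```

View pics/v8.png

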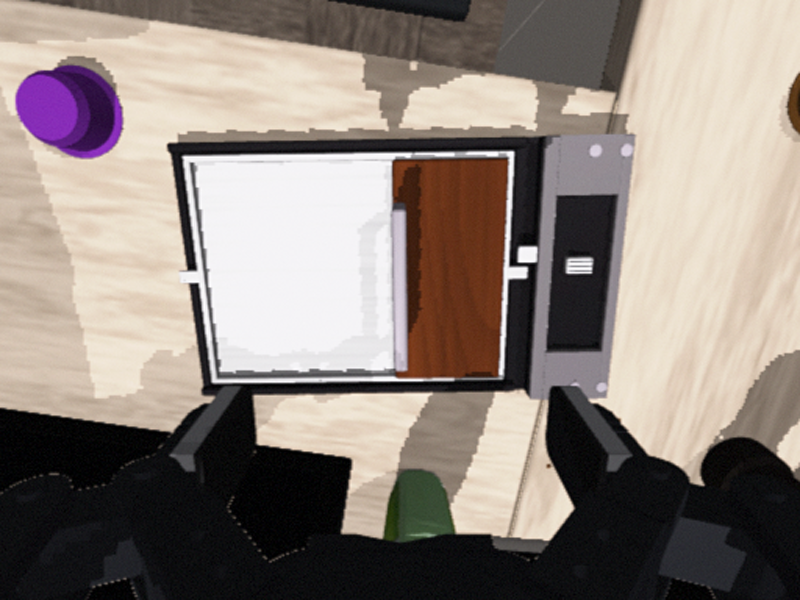

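```bash
python3 - <<'E'
from h import *
np.set_printoptions(precision=4,suppress=True)
k=.64
f=lambda l,z:onz('wrist',np.array(l)*k,z,'w5')[:,:2]
P=f([(545,137),(634,136),(607,398),(529,398)],.026); M=np.array([(-.116,-.084),(-.168,-.084),(-.168,.084),(-.116,.084)])
c=-.142;S=f([(558,196),(617,195),(602,352),(547,351)],.026); MS=np.array([(c+.017,-.05),(c-.017,-.05),(c-.017,.05),(c+.017,.05)])
T=f([(183,154),(516,150),(506,382),(212,386)],.016);MT=np.array([(.1,-.075),(-.1,-.075),(-.1,.075),(.1,.075)])
for n,a,b in(('deck',P,M),('slot',S,MS),('tray',T,MT),('all',np.r_[P,S],np.r_[M,MS])):
    th,t,r=solve(a,b);print(n,np.degrees(th),t,'\n',r.round(1).tolist())
H=f([(393,206),(405,205),(407,371),(394,371)],.066);print('handle',H,H.mean(0),st(H.mean(0)))
print('tray in st',st(solve(T,MT)[1]))
E
```

```text
deck -80.69918643645606 [0.5458 0.0632] 
 [[0.9, 0.5], [1.4, -0.3], [-0.7, 0.1], [-1.6, -0.2]]
slot -80.73229836911973 [0.5455 0.0649] 
 [[0.5, -0.5], [0.4, 0.4], [0.1, 1.0], [-0.9, -0.9]]
tray -81.0278187646477 [0.5443 0.0652] 
 [[-1.1, 0.1], [-0.7, -0.5], [0.7, 0.8], [1.1, -0.4]]
all -80.70803039106909 [0.5457 0.0641] 
 [[1.0, -0.4], [1.6, -1.2], [-0.5, -0.8], [-1.5, -1.1], [0.3, 0.3], [0.2, 1.3], [-0.0, 1.9], [-1.1, -0.1]]
handle [[0.4926 0.0836]
 [0.4913 0.0897]
 [0.5831 0.1043]
 [0.5841 0.097 ]] [0.5378 0.0936] [-0.0307 -0.0026]
tray in st [-0.0016 -0.0005]
```

Request:
{"op": "apply_moves", "data": {"moves": "0 0 0 50 -0.7;0 0 0 50 0;0 0 0 41 0;0 0 0 0 0;120 0 0 0 0"}}

```text
time: 6.52
tcp_pos: [0.5415, 0.0939, 0.0686]
tcp_rot: [3.141, 0.001, -2.985]
wrist_force: [0.8, 0.2, 1.0]
width: 0.0698
```

Request:
{"op": "apply_moves", "data": {"moves": "200 0 0 0 0;255 0 0 0 0;255 0 0 0 0;255 0 0 0 0;255 0 0 0 0"}}

```text
time: 7.15
tcp_pos: [0.5414, 0.0933, 0.0681]
tcp_rot: [-3.141, 0.001, -2.985]
wrist_force: [-1.2, -0.3, 6.5]
width: 0.0064
```

```bash
python3 - <<'E'
from h import *
go([*wo([-.03,0]),.067],98.95); s=status.sense(); print(st(s['tcp_pos']),s['moment'])
E
```

```text
t 7.15 pos [0.5414 0.0933 0.0681] F [-1.2 -0.3  6.5] w 0.0064 shift [0.8 0.2 1.1] y-axis yaw 98.99 turn 0.0 j6 0.01
[-0.02982975  0.00084651] [-0.1195191   0.2198052  -0.01481562]
```

Request:
{"op": "apply_moves", "data": {"moves": "255 0 0 -4 0;255 0 0 -8 0;255 0 0 -15 0;255 0 0 -20 0;255 0 0 0 0"}}

```text
time: 7.78
tcp_pos: [0.5425, 0.0937, 0.1165]
tcp_rot: [3.142, 0.004, -2.985]
wrist_force: [1.2, -0.3, -4.8]
width: 0.0066
```

```bash
python3 - <<'E'
from h import *
go([.46,.12,.18],98.95); s=status.sense(); print(s['moment'],s['tcp_rot'])
E
```

```text
t 7.78 pos [0.5425 0.0937 0.1165] F [ 1.2 -0.3 -4.8] w 0.0066 shift [ 77.1  38.9 -63.8] y-axis yaw 99.0 turn 0.0 j6 0.01
[-0.05397457 -0.07159533 -0.06433312] [ 3.14155092  0.00396918 -2.98455508]
```

Request:
{"op": "apply_moves", "data": {"moves": "255 20 10 -15 0;255 20 10 -15 0;255 20 10 -10 0;255 17 9 0 10;255 0 0 0 10"}}

```text
time: 8.4
tcp_pos: [0.4567, 0.12, 0.1539]
tcp_rot: [-3.141, -0.002, 2.945]
wrist_force: [-0.0, -0.2, -4.5]
width: 0.0065
```

Request:
{"op": "apply_moves", "data": {"moves": "255 0 0 0 10;255 0 0 0 10;255 0 0 0 10;255 0 0 0 10;255 0 0 0 10"}}

```text
time: 9.02
tcp_pos: [0.4582, 0.1198, 0.1538]
tcp_rot: [-3.141, -0.0, 2.071]
wrist_force: [0.5, 0.0, -4.3]
width: 0.0067
```

Request:
{"op": "apply_moves", "data": {"moves": "255 0 0 0 10;255 0 0 0 10;255 0 0 0 10;255 0 0 0 10;255 0 0 0 10"}}

```text
time: 9.65
tcp_pos: [0.4582, 0.1198, 0.1538]
tcp_rot: [-3.141, 0.0, 1.199]
wrist_force: [0.2, -0.5, -4.8]
width: 0.0068
```

Request:
{"op": "apply_moves", "data": {"moves": "255 0 0 0 10;255 0 0 0 10;255 0 0 0 10;255 0 0 0 10;255 0 0 0 0"}}

```text
time: 10.28
tcp_pos: [0.4583, 0.1198, 0.1539]
tcp_rot: [-3.141, 0.001, 0.508]
wrist_force: [0.6, 0.3, -4.9]
width: 0.0066
```

```bash
python3 - <<'E'
from h import *
go([*wo([.03,-.001]),.14],-81.0); s=status.sense(); print(s['moment'],s['tcp_rot'])
E
```

```text
t 10.28 pos [0.4583 0.1198 0.1539] F [ 0.6  0.3 -4.9] w 0.0066 shift [ 37.1 119.   13.8] y-axis yaw -60.89 turn 20.1 j6 2.89
[ 0.04229324  0.01096265 -0.04863315] [-3.14126500e+00  6.44964053e-04  5.07986751e-01]
```

Request:
{"op": "apply_moves", "data": {"moves": "255 -14 25 0 0;255 -14 25 0 0;255 -14 25 0 0;255 0 0 0 10;255 0 0 0 10"}}

```text
time: 10.9
tcp_pos: [0.4581, 0.0334, 0.1541]
tcp_rot: [-3.141, 0.0, 0.154]
wrist_force: [-0.3, 0.3, -4.9]
width: 0.0066
```

```bash
python3 - <<'E'
from h import *
go([*wo([.03,-.001]),.14],-81.0); s=status.sense(); print(s['moment'],s['tcp_rot'])
E
```

```text
t 10.9 pos [0.4581 0.0334 0.1541] F [-0.3  0.3 -4.9] w 0.0066 shift [89.4 13.4 14.1] y-axis yaw -81.17 turn -0.2 j6 3.06
[0.04105062 0.01669553 0.0216335 ] [-3.14139216e+00  2.40143059e-04  1.54105359e-01]
```

Request:
{"op": "apply_moves", "data": {"moves": "255 30 4.4 5 0;255 30 4.4 5 0;255 29 4.5 0 0;255 0 0 0 0;255 0 0 0 0"}}

```text
time: 11.52
tcp_pos: [0.5473, 0.0347, 0.1437]
tcp_rot: [-3.141, 0.002, 0.159]
wrist_force: [0.1, -0.5, -4.2]
width: 0.0068
```

```bash
python3 - <<'E'
from h import *
go([*wo([.03,-.001]),.068],-81.1)
a=cam('wrist','w6')
cv2.imwrite('pics/v9.png',cv2.resize(a[:,:,::-1],(800,600),interpolation=2))
E
```

```text
t 11.53 pos [0.5473 0.0347 0.1437] F [ 0.1 -0.5 -4.2] w 0.0068 shift [ 1.3  1.  75.7] y-axis yaw -80.89 turn 0.2 j6 3.05
```

View pics/v9.png

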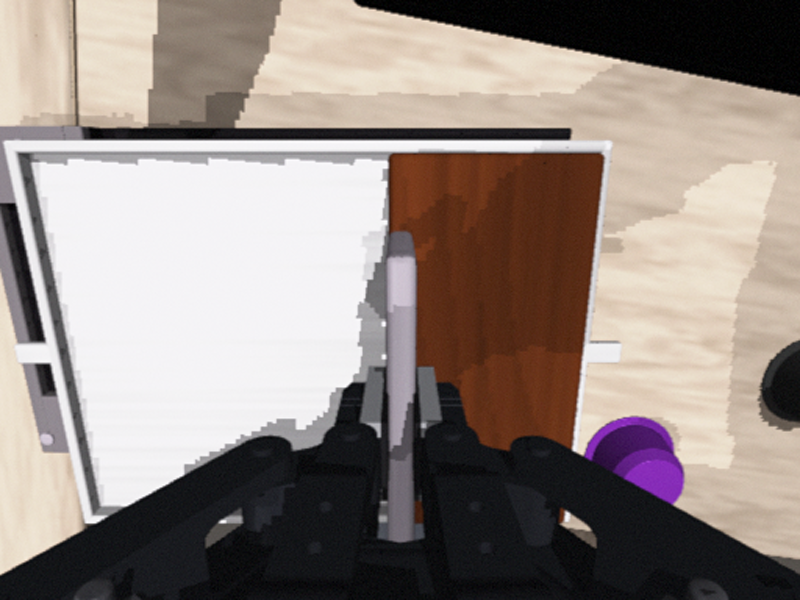

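```bash
python3 - <<'E'
from h import *
np.set_printoptions(precision=4,suppress=True)
f=lambda l,z:onz('wrist',np.array(l)*.64,z,'w6')[:,:2]
T=f([(5,142),(611,142),(87,523)],.0916);MT=np.array([(-.1,.075),(.1,.075),(-.1,-.075)])
th,t,r=solve(T,MT);print(np.degrees(th),t,r, st(t))
tab=f([(18,352),(620,351)],.085);print(tab,tab.mean(0),st(tab.mean(0)),np.linalg.norm(tab[0]-tab[1]),np.degrees(np.arctan2(*(tab[1]-tab[0])[::-1])))
s=status.sense();print('tcp st',st(s['tcp_pos']))
E
```

```text
-80.76719841085847 [0.5449 0.065 ] [[-0.2197 -1.0252]
 [-0.9613  1.7383]
 [ 1.181  -0.7131]] [-0.0013  0.0001]
[[ 0.5249  0.1797]
 [ 0.5619 -0.047 ]] [0.5434 0.0664] [-0.0029 -0.0012] 0.22962251634239803 -80.74309846388384
tcp st [ 0.029  -0.0023]
```

Request:
{"op": "apply_moves", "data": {"moves": "255 1.3 1 20 0.1;255 0 0 20 0;255 0 0 15 0;255 0 0 10 0;255 0 0 0 0"}}

```text
time: 12.2
tcp_pos: [0.549, 0.0339, 0.0787]
tcp_rot: [-3.141, 0.001, 0.156]
wrist_force: [0.4, -0.5, -5.0]
width: 0.0066
```

```bash
python3 - <<'E'
from h import *
go([*wo([.03,-.001]),.068],-81.1)
E
```

```text
t 12.2 pos [0.549  0.0339 0.0787] F [ 0.4 -0.5 -5. ] w 0.0066 shift [-0.5 -0.1 10.7] y-axis yaw -81.09 turn 0.0 j6 3.05
```

Request:
{"op": "apply_moves", "data": {"moves": "255 0 0 3 0;255 0 0 3 0;255 0 0 2.5 0;255 0 0 1.5 0;255 0 0 0 0"}}

```text
time: 12.82
tcp_pos: [0.5497, 0.0337, 0.0718]
tcp_rot: [3.141, -0.001, 0.155]
wrist_force: [-11.1, -1.3, 20.0]
width: 0.0064
```

```bash
python3 - <<'E'
from h import *
go([*wo([.03,-.001]),.068],-81.1);print(status.sense()['moment'],status.sense()['tcp_rot'])
E
```

```text
t 12.82 pos [0.5497 0.0337 0.0718] F [-11.1  -1.3  20. ] w 0.0064 shift [-1.2 -0.3  3.8] y-axis yaw -81.1 turn 0.0 j6 3.05
[-0.21632775  1.71844728 -0.02346944] [ 3.14114468e+00 -9.93905120e-04  1.55343771e-01]
```

Request:
{"op": "apply_moves", "data": {"moves": "255 -1 0 -3 0;255 -1 0 0 0;255 0 0 2 0;255 0 0 2 0;255 0 0 0 0"}}

```text
time: 13.45
tcp_pos: [0.5481, 0.0335, 0.0717]
tcp_rot: [3.141, -0.002, 0.155]
wrist_force: [-13.2, -0.9, 33.6]
width: 0.0069
```

```bash
python3 - <<'E'
from h import *
go([*wo([.03,-.001]),.068],-81.1);print(status.sense()['moment'],status.sense()['tcp_rot'])
E
```

```text
t 13.45 pos [0.5481 0.0335 0.0717] F [-13.2  -0.9  33.6] w 0.0069 shift [ 0.5 -0.3  3.7] y-axis yaw -81.1 turn -0.0 j6 3.05
[-0.11731011  2.23618876  0.03213039] [ 3.14127178e+00 -1.69929312e-03  1.55295401e-01]
```

Request:
{"op": "apply_moves", "data": {"moves": "255 0 0 -2 0;255 0 0 0 0"}}

```text
time: 13.7
tcp_pos: [0.5481, 0.0335, 0.0718]
tcp_rot: [3.141, -0.001, 0.155]
wrist_force: [-5.6, -0.3, 14.9]
width: 0.0067
```

```bash
python3 - <<'E'
from h import *
go([*wo([.03,-.001]),.068],-81.1);print(status.sense()['moment'],status.sense()['tcp_rot'])
a=cam('wrist','w7')
b=cam('scene','s7');c=cam('side','d7')
o=np.zeros((600,800,3),np.uint8);o[:384,:512]=a
o[384:600,:400]=cv2.resize(b[150:258,130:330],(400,216),interpolation=2)
o[384:600,400:800]=cv2.resize(c[150:258,150:350],(400,216),interpolation=2)
cv2.imwrite('pics/v10.png',o[:,:,::-1])
E
```

```text
t 13.7 pos [0.5481 0.0335 0.0718] F [-5.6 -0.3 14.9] w 0.0067 shift [ 0.5 -0.3  3.8] y-axis yaw -81.1 turn -0.0 j6 3.05
[-0.11466713  0.80150901 -0.00180331] [ 3.14137971e+00 -1.13415194e-03  1.55292554e-01]
```

View pics/v10.png

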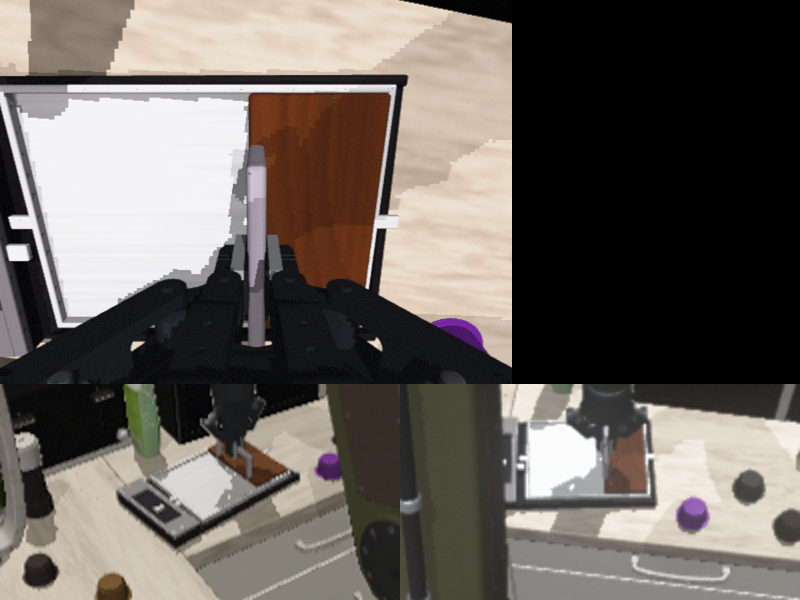

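```bash
python3 - <<'E'
import cv2,numpy as np
a=cv2.imread('pics/w6.png',0);b=cv2.imread('pics/w7.png',0)
for n,(u,v) in dict(cornFR=(391,91),cornFL=(10,95),woodFL=(249,97),tabR=(386,225),tabL=(22,225),nearL=(58,330),hFar=(256,153)).items():
    h=16;y0,x0=max(v-h,0),max(u-h,0);t=a[y0:v+h,x0:u+h]
    Y,X=max(y0-15,0),max(x0-15,0);r=cv2.matchTemplate(b[Y:v+h+15,X:u+h+15],t,cv2.TM_CCOEFF_NORMED)
    _,s,_,l=cv2.minMaxLoc(r);print(n,l[0]+X-x0,l[1]+Y-y0,round(s,2))
b=cv2.imread('pics/w7.png')
o=np.hstack([cv2.resize(b[60:180,360:440],(400,600),interpolation=2),cv2.resize(b[60:180,0:80],(400,600),interpolation=2)])
cv2.imwrite('pics/v11.png',o)
E
```

```text
cornFR 15 15 0.37
cornFL 12 -5 0.38
woodFL 0 -5 0.92
tabR 15 -15 0.8
tabL 0 -4 0.62
nearL 15 -8 0.68
hFar -1 1 0.95
```

View pics/v11.png

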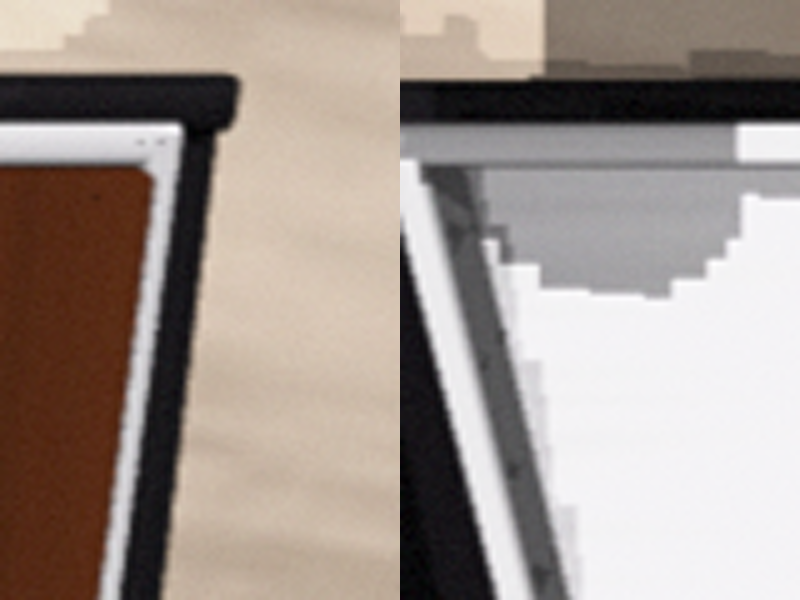

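Request:
{"op": "apply_moves", "data": {"moves": "255 -2 0 -1 0;255 -2 0 0 0;255 0 0 0 0"}}

```text
time: 14.22
tcp_pos: [0.5427, 0.0329, 0.0704]
tcp_rot: [-3.141, 0.002, 0.155]
wrist_force: [0.0, 0.6, -4.2]
width: 0.0065
```

```bash
python3 - <<'E'
from h import *
go([*wo([.03,-.001]),.068],-81.1);print(status.sense()['moment'],status.sense()['tcp_rot'])
E
```

```text
t 14.22 pos [0.5427 0.0329 0.0704] F [ 0.   0.6 -4.2] w 0.0065 shift [ 5.9 -0.1  2.4] y-axis yaw -81.1 turn 0.0 j6 3.05
[ 0.13225585  0.0284306  -0.02727303] [-3.14135134e+00  2.09668923e-03  1.55354341e-01]
```

Request:
{"op": "apply_moves", "data": {"moves": "255 0.5 0 1.5 0;255 0 0 1.5 0;255 0 0 0 0"}}

```text
time: 14.6
tcp_pos: [0.5442, 0.0332, 0.0684]
tcp_rot: [-3.141, 0.0, 0.155]
wrist_force: [-1.6, 2.2, 1.1]
width: 0.0066
```

```bash
python3 - <<'E'
from h import *
go([*wo([.03,-.001]),.068],-81.1);print(status.sense()['moment'],status.sense()['tcp_rot'])
a=cam('wrist','w8')
b=a
o=np.hstack([cv2.resize(a,(512,384)),cv2.resize(b[60:180,360:440],(256,384),interpolation=2)])
cv2.imwrite('pics/v12.png',o[:,:,::-1])
E
```

```text
t 14.6 pos [0.5442 0.0332 0.0684] F [-1.6  2.2  1.1] w 0.0066 shift [ 4.4 -0.1  0.4] y-axis yaw -81.09 turn 0.0 j6 3.05
[ 0.16399275  0.51431275 -0.0227339 ] [-3.14139993e+00  2.55616987e-04  1.55441746e-01]
```

View pics/v12.png

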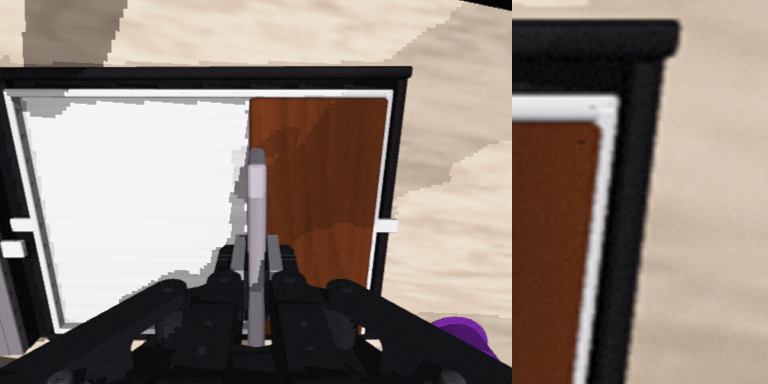

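Request:
{"op": "apply_moves", "data": {"moves": "255 1 0 1.5 0;255 0.5 0 0.5 0;255 0 0 0 0"}}

```text
time: 15.02
tcp_pos: [0.5445, 0.0332, 0.068]
tcp_rot: [-3.142, 0.002, 0.155]
wrist_force: [-10.2, -0.7, 20.1]
width: 0.0064
```

```bash
python3 - <<'E'
from h import *
go([*wo([.03,-.001]),.068],-81.1);print(status.sense()['moment'],status.sense()['tcp_rot'])
E
```

```text
t 15.03 pos [0.5445 0.0332 0.068 ] F [-10.2  -0.7  20.1] w 0.0064 shift [ 4.1 -0.1  0. ] y-axis yaw -81.1 turn 0.0 j6 3.05
[-0.07564913  2.58687579 -0.05719791] [-3.14151236e+00  1.61761294e-03  1.55350074e-01]
```

Request:
{"op": "apply_moves", "data": {"moves": "200 0 0 -1.5 0;120 0 0 0 0;0 0 0 0 0;0 0 0 0 0;0 0 0 0 0"}}

```text
time: 15.65
tcp_pos: [0.5457, 0.0332, 0.0676]
tcp_rot: [3.142, 0.0, 0.155]
wrist_force: [-0.1, -0.4, -0.0]
width: 0.085
```

Request:
{"op": "apply_moves", "data": {"moves": "0 0 0 -30 0;0 0 0 -50 0;0 0 0 -50 -10;0 0 0 -40 -10;0 0 0 0 -10"}}

```text
time: 16.27
tcp_pos: [0.548, 0.0334, 0.2418]
tcp_rot: [3.138, -0.006, 0.685]
wrist_force: [0.3, 0.1, -0.3]
width: 0.0853
```

```bash
python3 - <<'E'
from h import *
go([.48,-.02,.26],8)
E
```

```text
t 16.27 pos [0.548  0.0334 0.2418] F [ 0.3  0.1 -0.3] w 0.0853 shift [-86.4  -1.6 -18.7] y-axis yaw -50.77 turn -58.8 j6 2.52
```

```bash
python3 - <<'E'
from h import *
go([.52,-.21,.25],-36)
E
```

```text
t 16.27 pos [0.548  0.0334 0.2418] F [ 0.3  0.1 -0.3] w 0.0853 shift [-175.6  170.8   -8.5] y-axis yaw -50.77 turn -14.8 j6 2.52
```

Request:
{"op": "apply_moves", "data": {"moves": "0 -44 43 -2 0;0 -44 43 -2 0;0 -44 43 -2 0;0 -43 42 -2 -7.4;0 0 0 0 -7.4"}}

```text
time: 16.9
tcp_pos: [0.5162, -0.2138, 0.2458]
tcp_rot: [3.141, 0.001, 0.936]
wrist_force: [0.3, 1.2, -0.3]
width: 0.0855
```

Request:
{"op": "apply_moves", "data": {"moves": "0 0 0 0 0;0 0 0 0 0"}}

```text
time: 17.15
tcp_pos: [0.517, -0.2091, 0.2457]
tcp_rot: [-3.141, -0.0, 0.936]
wrist_force: [0.2, 0.8, -0.1]
width: 0.0849
```

```bash
python3 - <<'E'
from h import *
np.set_printoptions(precision=4,suppress=True)
go([.52,-.21,.25],-36)
a=cam('wrist','w9');cam('side','d9')
hsv=cv2.cvtColor(a,cv2.COLOR_RGB2HSV);m=(a.max(2)<85).astype(np.uint8)
n,l,s,c=cv2.connectedComponentsWithStats(m,connectivity=4)
for i in range(1,n):
    if s[i,4]>300: print(s[i],c[i].round(1),onz('wrist',c[i],.015,'w9')[0])
cv2.imwrite('pics/v13.png',cv2.resize(a[:,:,::-1],(600,450)))
E
```

```text
t 17.15 pos [ 0.517  -0.2091  0.2457] F [ 0.2  0.8 -0.1] w 0.0849 shift [ 1.1  2.9 -4.3] y-axis yaw -36.37 turn -0.4 j6 1.82
[  63    0  145   75 1644] [145.7  36.2] [ 0.508  -0.0344  0.015 ]
[  332     0   180   115 16616] [436.6  51.6] [ 0.7359 -0.2195  0.015 ]
[   0  108  160  190 7872] [ 72.9 203.2] [ 0.3225 -0.1156  0.015 ]
[ 391  112  121  117 6732] [466.7 155.5] [ 0.7137 -0.3345  0.015 ]
[ 244  132   46   45 1613] [266.4 154. ] [ 0.536  -0.2018  0.015 ]
[ 233  210   43   43 1424] [253.9 230.7] [ 0.4706 -0.2672  0.015 ]
[    0   247   512   137 36141] [254.  338.9] [ 0.3791 -0.3914  0.015 ]
```

View pics/v13.png

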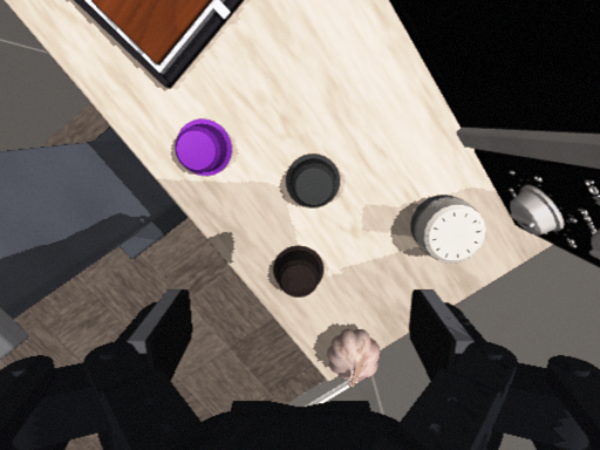

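```bash
python3 - <<'E'
from h import *
for u in((267,154.5),(254.5,231.5)):
    p=onz('wrist',u,.005,'w9')[0];print(p);go([*p[:2],.1],-36)
E
```

```text
[ 0.53558181 -0.20415502  0.005     ]
t 17.25 pos [ 0.5171 -0.2089  0.2458] F [-0.4  0.2  0.6] w 0.0853 shift [ 14.8  12.1 145.8] y-axis yaw -36.29 turn -0.3 j6 1.82
[ 0.46804678 -0.27176488  0.005     ]
t 17.25 pos [ 0.5171 -0.2089  0.2458] F [-0.4  0.2  0.6] w 0.0853 shift [-79.7  -2.3 145.8] y-axis yaw -36.29 turn -0.3 j6 1.82
```

Request:
{"op": "apply_moves", "data": {"moves": "0 15 12 40 0;0 0 0 60 0;0 0 0 50 0;0 0 0 45 0;0 0 0 24.5 0"}}

```text
time: 17.88
tcp_pos: [0.5341, -0.2032, 0.0237]
tcp_rot: [-3.138, 0.001, 0.938]
wrist_force: [-0.4, 0.6, 0.4]
width: 0.0851
```

Request:
{"op": "apply_moves", "data": {"moves": "0 0 0 0 0;60 0 0 0 0;90 0 0 0 0;120 0 0 0 0;120 0 0 0 0"}}

```text
time: 18.5
tcp_pos: [0.5368, -0.2051, 0.0285]
tcp_rot: [3.139, -0.001, 0.937]
wrist_force: [-1.5, 0.9, 8.6]
width: 0.0461
```

Request:
{"op": "apply_moves", "data": {"moves": "140 0 0 0 0;140 0 0 -10 0;140 0 0 -40 0;140 0 0 -60 0;140 0 0 0 0"}}

```text
time: 19.12
tcp_pos: [0.5393, -0.2062, 0.1424]
tcp_rot: [3.132, -0.003, 0.937]
wrist_force: [1.0, 0.7, -0.6]
width: 0.0456
```

```bash
python3 - <<'E'
from h import *
go([*wo([-.008,.041]),.13],54)
go([*wo([-.008,-.041]),.13],-36)
a=cam('wrist','w10'); b=cam('side','d10')
o=np.hstack([a,np.zeros_like(a)[:,:288]]);o[:288,512:]=cv2.resize(b[150:294,210:354],(288,288),interpolation=2)
cv2.imwrite('pics/v14.png',o[:,:,::-1])
E
```

```text
t 19.12 pos [ 0.5393 -0.2062  0.1424] F [ 1.   0.7 -0.6] w 0.0456 shift [ 255.5 -132.    11.8] y-axis yaw -36.31 turn 89.7 j6 1.84
t 19.12 pos [ 0.5393 -0.2062  0.1424] F [ 1.   0.7 -0.6] w 0.0456 shift [ 197.6 -190.    11. ] y-axis yaw -36.31 turn -0.3 j6 1.84
```

View pics/v14.png

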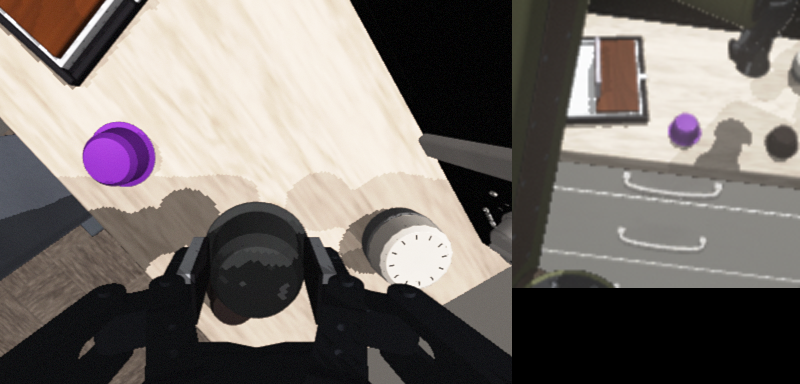

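```bash
sed -i 's/^S0=.*/S0=np.array([.5454,.064]);TH=np.radians(-81.1)/' h.py; python3 - <<'E'
from h import *
go([*wo([-.067,-.043]),.142],-36)
E
```

```text
t 19.23 pos [ 0.5363 -0.2051  0.1378] F [-0.7 -0.2 -0.8] w 0.0454 shift [ 238.9 -229.8   -4.7] y-axis yaw -36.31 turn -0.3 j6 1.84
```

Request:
{"op": "apply_moves", "data": {"moves": "140 30 -29 -5 0;140 42 -40 0 0;140 42 -40 0 0;140 42 -40 0 0;140 42 -40 0 0"}}

```text
time: 19.85
tcp_pos: [0.4988, 0.0683, 0.14]
tcp_rot: [-3.14, 0.002, 0.937]
wrist_force: [0.8, -0.2, -0.5]
width: 0.0458
```

Request:
{"op": "apply_moves", "data": {"moves": "140 26 -26 0 0;140 15 -15 0 0;140 0 0 0 0;140 0 0 0 0"}}

```text
time: 20.35
tcp_pos: [0.491, 0.1234, 0.1404]
tcp_rot: [-3.141, 0.002, 0.937]
wrist_force: [0.4, -0.2, -0.6]
width: 0.0453
```

```bash
python3 - <<'E'
from h import *
go([*wo([-.067,-.043]),.042],-36)
E
```

```text
t 20.35 pos [0.491  0.1234 0.1404] F [ 0.4 -0.2 -0.6] w 0.0453 shift [ 1.2  1.2 98.4] y-axis yaw -36.31 turn -0.3 j6 2.45
```

Request:
{"op": "apply_moves", "data": {"moves": "140 1 1 40 0;140 0 0 40 0;140 0 0 18.5 0;140 0 0 0 0;140 0 0 0 0"}}

```text
time: 20.98
tcp_pos: [0.4936, 0.1237, 0.0434]
tcp_rot: [3.141, -0.0, 0.936]
wrist_force: [0.3, -0.5, 0.4]
width: 0.0455
```

Request:
{"op": "apply_moves", "data": {"moves": "90 0 0 0 0;70 0 0 0 0;70 0 0 0 0"}}

```text
time: 21.35
tcp_pos: [0.4933, 0.1244, 0.0432]
tcp_rot: [3.141, -0.001, 0.937]
wrist_force: [0.6, 0.0, -0.3]
width: 0.0622
```

Request:
{"op": "apply_moves", "data": {"moves": "70 0 0 -10 0;70 0 0 -30 0;0 0 0 -60 0;0 0 0 -60 0;0 0 0 -40 0"}}

```text
time: 21.98
tcp_pos: [0.4937, 0.1245, 0.2467]
tcp_rot: [3.139, -0.003, 0.937]
wrist_force: [-0.2, -0.5, -0.2]
width: 0.0856
```

```bash
python3 - <<'E'
from h import *
go([.47,-.255,.24],-36)
a=cam('wrist','w11')
m=(a.max(2)<85).astype(np.uint8)
n,l,s,c=cv2.connectedComponentsWithStats(m,connectivity=4)
for i in range(1,n):
    if 500<s[i,4]<6000: print(s[i],c[i].round(1),onz('wrist',c[i],.025,'w11')[0],st(onz('wrist',c[i],.025,'w11')[0]))
cv2.imwrite('pics/v15.png',a[:,:,::-1])
E
```

```text
t 21.98 pos [0.4937 0.1245 0.2467] F [-0.2 -0.5 -0.2] w 0.0856 shift [-319.9  205.5    6.3] y-axis yaw -36.29 turn -0.3 j6 2.45
[ 36  37  47  49 890] [67.  65.4] [0.40569303 0.32296028 0.025     ] [-0.27745648 -0.09796103]
[ 188   43   91   98 3400] [233.8  91.2] [0.52492012 0.20519762 0.025     ] [-0.14266603  0.00161144]
[ 233  147   47   45 1619] [255.9 169.2] [0.49522746 0.12658682 0.025     ] [-0.06959548 -0.03988563]
[   0  150  155  160 2266] [ 45.5 253.2] [0.23599851 0.19205591 0.025     ] [-0.17438172 -0.28586467]
[293 160  94  85 981] [343.5 205. ] [0.5506004  0.03498082 0.025     ] [0.02947434 0.00064822]
```

Request:
{"op": "apply_moves", "data": {"moves": "0 -50 32 0 0;0 -52 33 0 0;0 -52 33 0 0;0 -52 33 0 0;0 -52 33 0 0"}}

```text
time: 22.65
tcp_pos: [0.4721, -0.1826, 0.2435]
tcp_rot: [3.141, -0.0, 0.938]
wrist_force: [0.8, -0.4, 0.9]
width: 0.0856
```

Request:
{"op": "apply_moves", "data": {"moves": "0 -40 26 0 0;0 -22 15 0 0;0 0 0 0 0;0 0 0 0 0"}}

```text
time: 23.15
tcp_pos: [0.4686, -0.2543, 0.2429]
tcp_rot: [-3.141, -0.0, 0.937]
wrist_force: [0.1, -0.5, -0.1]
width: 0.0851
```

```bash
cat >> h.py <<'E'
def pods(name,lim=85,z=.005):
    a=cam('wrist',name)
    n,l,s,c=cv2.connectedComponentsWithStats((a.max(2)<lim).astype(np.uint8),connectivity=4)
    for i in range(1,n):
        x,y,w,h,A=s[i]
        if 500<A<6000 and .7<w/h<1.4:
            p=onz('wrist',(x+w/2,y+h/2),z,name)[0];print(s[i],p.round(4),'st',st(p).round(4))
E
python3 - <<'E'
from h import *
pods('w12');go([.468,-.2718,.026],-36)
E
```

```text
[ 413   19   99  127 5981] [ 0.6994 -0.3091  0.005 ] st [0.3924 0.0944]
[ 242  157   45   44 1546] [ 0.4685 -0.2702  0.005 ] st [ 0.3182 -0.1276]
t 23.2 pos [ 0.4687 -0.254   0.2429] F [-1.3  1.2 -0.7] w 0.0855 shift [-14.8  10.  216.9] y-axis yaw -36.25 turn -0.2 j6 1.71
```

Request:
{"op": "apply_moves", "data": {"moves": "0 -13.5 9.5 40 0;0 0 0 60 0;0 0 0 50 0;0 0 0 43 0;0 0 0 21 0"}}

```text
time: 23.82
tcp_pos: [0.4672, -0.2692, 0.0265]
tcp_rot: [-3.138, 0.0, 0.939]
wrist_force: [-0.2, 0.0, -0.0]
width: 0.0854
```

Request:
{"op": "apply_moves", "data": {"moves": "0 0 0 0 0;60 0 0 0 0;90 0 0 0 0;130 0 0 0 0;140 0 0 0 0"}}

```text
time: 24.45
tcp_pos: [0.4695, -0.2719, 0.0308]
tcp_rot: [3.139, -0.001, 0.937]
wrist_force: [-1.6, 1.7, 10.6]
width: 0.0446
```

Request:
{"op": "apply_moves", "data": {"moves": "140 0 0 0 0;140 0 0 -10 0;140 0 0 -40 0;140 0 0 -60 0;140 0 0 0 0"}}

```text
time: 25.08
tcp_pos: [0.4718, -0.2735, 0.1445]
tcp_rot: [3.132, -0.001, 0.937]
wrist_force: [0.7, -0.7, 0.3]
width: 0.0443
```

```bash
python3 - <<'E'
from h import *
go([*wo([-.010,.039]),.142],-36)
E
```

```text
t 25.07 pos [ 0.4718 -0.2735  0.1445] F [ 0.7 -0.7  0.3] w 0.0443 shift [ 350.3 -120.2    1.7] y-axis yaw -36.31 turn -0.3 j6 1.68
```

Request:
{"op": "apply_moves", "data": {"moves": "140 40 -14 0 0;140 56 -19 0 0;140 56 -19 0 0;140 56 -19 0 0;140 56 -19 0 0"}}

```text
time: 25.7
tcp_pos: [0.5524, -0.0037, 0.1388]
tcp_rot: [3.141, 0.0, 0.937]
wrist_force: [0.0, -0.3, 0.2]
width: 0.0444
```

Request:
{"op": "apply_moves", "data": {"moves": "140 50 -17 0 0;140 26 -9 0 0;140 10 -4 0 0;140 0 0 0 0;140 0 0 0 0"}}

```text
time: 26.32
tcp_pos: [0.5785, 0.0804, 0.1387]
tcp_rot: [-3.141, 0.001, 0.936]
wrist_force: [0.2, -0.0, 0.6]
width: 0.0444
```

```bash
python3 - <<'E'
from h import *
go([*wo([-.010,.039]),.044],-36)
E
```

```text
t 26.32 pos [0.5785 0.0804 0.1387] F [ 0.2 -0.   0.6] w 0.0444 shift [ 2.   3.4 94.7] y-axis yaw -36.38 turn -0.4 j6 2.34
```

Request:
{"op": "apply_moves", "data": {"moves": "140 2 3 30 0;140 0 0 40 0;140 0 0 22 0;140 0 0 0 0;140 0 0 0 0"}}

```text
time: 26.95
tcp_pos: [0.5832, 0.0808, 0.0478]
tcp_rot: [3.141, -0.001, 0.936]
wrist_force: [-0.4, -0.1, -0.5]
width: 0.0446
```

Request:
{"op": "apply_moves", "data": {"moves": "90 0 0 0 0;70 0 0 0 0;70 0 0 0 0"}}

```text
time: 27.32
tcp_pos: [0.5829, 0.0816, 0.0474]
tcp_rot: [3.141, -0.001, 0.937]
wrist_force: [0.6, -0.7, -0.3]
width: 0.062
```

Request:
{"op": "apply_moves", "data": {"moves": "70 0 0 -10 0;70 0 0 -30 0;0 0 0 -60 0;0 0 0 -60 0;0 0 0 -40 0"}}

```text
time: 27.95
tcp_pos: [0.5833, 0.0816, 0.2509]
tcp_rot: [3.139, -0.003, 0.937]
wrist_force: [-0.2, 0.1, 0.8]
width: 0.0855
```

```bash
python3 - <<'E'
from h import *
pods('w13',z=.015);go([.45,.36,.25],54)
E
```

```text
[  98   64   86   93 3125] [0.5214 0.2066 0.015 ] st [-0.1446 -0.0016]
[ 115   71  237  228 4640] [0.5514 0.0816 0.015 ] st [-0.0164  0.0087]
[ 234  146   46   45 1605] [0.5847 0.0812 0.015 ] st [-0.0109  0.0415]
[ 150  163   45   45 1616] [0.4944 0.1227 0.015 ] st [-0.0659 -0.0413]
[  0 208  69  60 707] [0.3175 0.1714 0.015 ] st [-0.1414 -0.2085]
t 28.0 pos [0.5853 0.0819 0.2559] F [0.9 0.  4.4] w 0.0856 shift [ 144.  -273.7    4.9] y-axis yaw -36.29 turn 89.7 j6 2.34
```

Request:
{"op": "apply_moves", "data": {"moves": "0 22 -45 0 0;0 25 -52 0 0;0 25 -52 0 0;0 25 -52 0 0;0 25 -52 0 0"}}

```text
time: 28.62
tcp_pos: [0.4498, 0.3311, 0.2474]
tcp_rot: [3.141, -0.001, 0.937]
wrist_force: [0.4, 0.4, 1.0]
width: 0.0849
```

Request:
{"op": "apply_moves", "data": {"moves": "0 20 -42 0 0;0 9 -20 0 0;0 0 0 0 -10;0 0 0 0 -10;0 0 0 0 -10"}}

```text
time: 29.25
tcp_pos: [0.4178, 0.3898, 0.2472]
tcp_rot: [3.141, -0.0, 1.467]
wrist_force: [0.6, -0.7, 0.2]
width: 0.0852
```

Request:
{"op": "apply_moves", "data": {"moves": "0 0 0 0 -10;0 0 0 0 -10;0 0 0 0 -10;0 0 0 0 -10;0 0 0 0 -10"}}

```text
time: 29.88
tcp_pos: [0.418, 0.3896, 0.2472]
tcp_rot: [3.141, 0.0, 2.339]
wrist_force: [-0.3, 0.5, 0.1]
width: 0.0854
```

Request:
{"op": "apply_moves", "data": {"moves": "0 0 0 0 -10;0 0 0 0 0;0 0 0 0 0"}}

```text
time: 30.25
tcp_pos: [0.418, 0.3897, 0.247]
tcp_rot: [3.141, 0.0, 2.505]
wrist_force: [-0.5, -0.1, -0.8]
width: 0.0856
```

```bash
python3 - <<'E'
from h import *
pods('w14');print('brown?');a=cv2.imread('pics/w14.png');cv2.imwrite('pics/v15.png',a)
go([.42,.39,.25],54)
E
```

```text
[188 152  43  45 754] [0.3939 0.3415 0.005 ] st [-0.2976 -0.1067]
[ 405  177  101   82 3089] [0.6129 0.5474 0.005 ] st [-0.4671  0.1415]
[ 289  184   44   44 1519] [0.4962 0.4151 0.005 ] st [-0.3544  0.0057]
[ 454  200   58   52 1473] [0.6423 0.5697 0.005 ] st [-0.4847  0.174 ]
brown?
t 30.3 pos [0.418  0.3896 0.2469] F [0.3 0.7 0.1] w 0.0852 shift [-1.4  1.5 -3.1] y-axis yaw 53.57 turn -0.4 j6 1.39
```

View pics/v15.png

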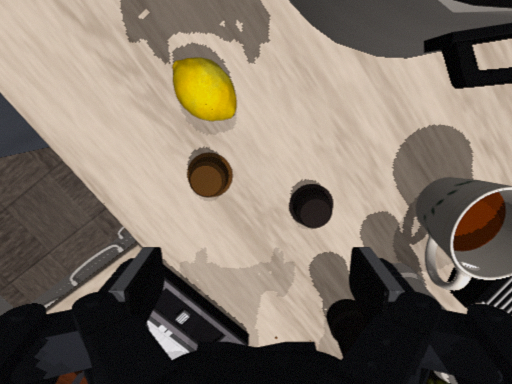

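```bash
python3 - <<'E'
from h import *
go([.4962,.4151,.0285],54);go([.3939,.3415,.0285],54)
E
```

```text
t 30.3 pos [0.418  0.3896 0.2469] F [0.3 0.7 0.1] w 0.0852 shift [-47.8  66.9 218.4] y-axis yaw 53.57 turn -0.4 j6 1.39
t 30.3 pos [0.418  0.3896 0.2469] F [0.3 0.7 0.1] w 0.0852 shift [ -9.2 -53.1 218.4] y-axis yaw 53.57 turn -0.4 j6 1.39
```

Request:
{"op": "apply_moves", "data": {"moves": "0 -24 33.5 20 0;0 -24 33.5 20 0;0 0 0 50 0;0 0 0 50 0;0 0 0 40 0"}}

```text
time: 30.92
tcp_pos: [0.4959, 0.4147, 0.0646]
tcp_rot: [-3.14, -0.0, 2.506]
wrist_force: [0.2, -0.2, -0.5]
width: 0.0856
```

```bash
python3 - <<'E'
from h import *
go([.4962,.4151,.0285],54)
E
```

```text
t 30.93 pos [0.4959 0.4147 0.0646] F [ 0.2 -0.2 -0.5] w 0.0856 shift [ 0.   0.6 36.1] y-axis yaw 53.59 turn -0.4 j6 1.33
```

Request:
{"op": "apply_moves", "data": {"moves": "0 0 0 25 0;0 0 0 10 0;60 0 0 0 0;90 0 0 0 0;130 0 0 0 0"}}

```text
time: 31.55
tcp_pos: [0.4974, 0.4161, 0.0339]
tcp_rot: [3.139, 0.001, 2.508]
wrist_force: [-0.9, 0.1, 4.2]
width: 0.0432
```

Request:
{"op": "apply_moves", "data": {"moves": "140 0 0 0 0;140 0 0 0 0;140 0 0 -10 0;140 0 0 -40 0;140 0 0 -60 0"}}

```text
time: 32.17
tcp_pos: [0.4953, 0.4143, 0.142]
tcp_rot: [-3.138, -0.001, 2.508]
wrist_force: [0.4, 0.5, 0.7]
width: 0.0424
```

```bash
python3 - <<'E'
from h import *
go([*wo([-.067,.041]),.142],54)
E
```

```text
t 32.17 pos [0.4953 0.4143 0.142 ] F [0.4 0.5 0.7] w 0.0424 shift [-229.1 -176.3    0.4] y-axis yaw 53.69 turn -0.3 j6 1.33
```

Request:
{"op": "apply_moves", "data": {"moves": "140 -35 -27 0 0;140 -44 -34 0 0;140 -44 -34 0 0;140 -44 -34 0 0;140 -40 -31 0 0"}}

```text
time: 32.8
tcp_pos: [0.5693, 0.162, 0.1431]
tcp_rot: [3.14, 0.001, 2.508]
wrist_force: [0.9, 0.6, -0.5]
width: 0.0424
```

Request:
{"op": "apply_moves", "data": {"moves": "140 -22 -16 0 0;140 0 0 0 0;140 0 0 0 0"}}

```text
time: 33.17
tcp_pos: [0.5768, 0.1384, 0.1424]
tcp_rot: [3.141, 0.0, 2.508]
wrist_force: [-0.4, 0.0, 1.0]
width: 0.0425
```

```bash
python3 - <<'E'
from h import *
go([*wo([-.067,.041]),.046],54)
E
```

```text
t 33.17 pos [0.5768 0.1384 0.1424] F [-0.4  0.   1. ] w 0.0425 shift [-0.1 -2.3 96.4] y-axis yaw 53.71 turn -0.3 j6 0.87
```

Request:
{"op": "apply_moves", "data": {"moves": "140 0 -2 40 0;140 0 0 40 0;140 0 0 15 0;140 0 0 0 0;140 0 0 0 0"}}

```text
time: 33.8
tcp_pos: [0.5761, 0.1369, 0.0479]
tcp_rot: [3.141, 0.001, 2.509]
wrist_force: [-0.1, 0.6, -0.2]
width: 0.0424
```

Request:
{"op": "apply_moves", "data": {"moves": "90 0 0 0 0;70 0 0 0 0;70 0 0 0 0"}}

```text
time: 34.17
tcp_pos: [0.5759, 0.1362, 0.0472]
tcp_rot: [3.141, 0.0, 2.508]
wrist_force: [-0.5, 0.4, -0.3]
width: 0.0619
```

Request:
{"op": "apply_moves", "data": {"moves": "70 0 0 -10 0;70 0 0 -30 0;0 0 0 -60 0;0 0 0 -60 0;0 0 0 -40 0"}}

```text
time: 34.8
tcp_pos: [0.5764, 0.1363, 0.251]
tcp_rot: [3.139, 0.003, 2.508]
wrist_force: [1.6, 0.8, -0.8]
width: 0.0853
```

```bash
python3 - <<'E'
from h import *
pods('w15',z=.015);go([.3939,.3415,.25],54)
E
```

```text
[ 231   38   91   98 3357] [0.5206 0.2062 0.015 ] st [-0.1444 -0.0025]
[ 177   88   47   50 1820] [0.4938 0.1246 0.015 ] st [-0.0678 -0.0416]
[ 233  143   46   45 1621] [0.5758 0.1388 0.015 ] st [-0.0692  0.0416]
[123 154  94  84 694] [0.5455 0.0368 0.015 ] st [ 0.0269 -0.0041]
[ 199  178   44   44 1523] [0.5846 0.0816 0.015 ] st [-0.0113  0.0414]
t 34.85 pos [0.5784 0.1368 0.2559] F [1.6 0.2 2.8] w 0.0854 shift [269.9  55.7   4.6] y-axis yaw 53.7 turn -0.3 j6 0.87
```

Request:
{"op": "apply_moves", "data": {"moves": "0 45 9 0 0;0 55 11 0 0;0 55 11 0 0;0 55 11 0 0;0 40 9 0 0"}}

```text
time: 35.48
tcp_pos: [0.4026, 0.3266, 0.2474]
tcp_rot: [3.141, -0.0, 2.509]
wrist_force: [1.3, 0.3, -0.2]
width: 0.0854
```

Request:
{"op": "apply_moves", "data": {"moves": "0 20 4 0 0;0 0 0 0 0;0 0 0 0 0"}}

```text
time: 35.85
tcp_pos: [0.3909, 0.34, 0.247]
tcp_rot: [3.141, 0.0, 2.508]
wrist_force: [-0.0, -0.3, 0.3]
width: 0.0854
```

```bash
python3 - <<'E'
from h import *
pods('w16',lim=95);go([.3939,.3415,.0325],54)
E
```

```text
[ 235  145   45   46 1300] [0.3938 0.3412 0.005 ] st [-0.2973 -0.1069]
t 35.9 pos [0.3911 0.3398 0.247 ] F [ 0.1 -0.5  0.1] w 0.0856 shift [ -1.2   3.  214.5] y-axis yaw 53.65 turn -0.3 j6 1.35
```

Request:
{"op": "apply_moves", "data": {"moves": "0 -1.2 3 55 0;0 0 0 55 0;0 0 0 50 0;0 0 0 40 0;0 0 0 15 0"}}

```text
time: 36.52
tcp_pos: [0.3926, 0.3401, 0.0296]
tcp_rot: [-3.138, -0.001, 2.506]
wrist_force: [-0.5, 0.2, 0.8]
width: 0.0856
```

Request:
{"op": "apply_moves", "data": {"moves": "0 0 0 0 0;60 0 0 0 0;90 0 0 0 0;130 0 0 0 0;140 0 0 0 0"}}

```text
time: 37.15
tcp_pos: [0.3942, 0.3429, 0.0337]
tcp_rot: [3.139, 0.001, 2.508]
wrist_force: [-1.9, -1.7, 11.2]
width: 0.0426
```

Request:
{"op": "apply_moves", "data": {"moves": "140 0 0 0 0;140 0 0 -10 0;140 0 0 -40 0;140 0 0 -60 0;140 0 0 0 0"}}

```text
time: 37.78
tcp_pos: [0.3961, 0.3446, 0.1473]
tcp_rot: [3.132, 0.002, 2.508]
wrist_force: [0.6, 1.1, -0.6]
width: 0.0426
```

```bash
python3 - <<'E'
from h import *
go([*wo([-.010,-.043]),.142],54)
E
```

```text
t 37.77 pos [0.3961 0.3446 0.1473] F [ 0.6  1.1 -0.6] w 0.0426 shift [-249.  -161.3    4.4] y-axis yaw 53.71 turn -0.3 j6 1.35
```

Request:
{"op": "apply_moves", "data": {"moves": "140 -35 -23 0 0;140 -48 -31 0 0;140 -48 -31 0 0;140 -48 -31 0 0;140 -45 -29 0 0"}}

```text
time: 38.4
tcp_pos: [0.488, 0.0907, 0.1416]
tcp_rot: [-3.141, -0.0, 2.508]
wrist_force: [1.0, 0.9, 0.4]
width: 0.0427
```

Request:
{"op": "apply_moves", "data": {"moves": "140 -25 -16 0 0;140 0 0 0 0;140 0 0 0 0"}}

```text
time: 38.78
tcp_pos: [0.4981, 0.0653, 0.1415]
tcp_rot: [-3.141, -0.001, 2.508]
wrist_force: [0.3, 0.4, 0.5]
width: 0.0426
```

```bash
python3 - <<'E'
from h import *
go([*wo([-.010,-.043]),.046],54)
E
```

```text
t 38.77 pos [0.4981 0.0653 0.1415] F [0.3 0.4 0.5] w 0.0426 shift [-1.6  3.6 95.5] y-axis yaw 53.7 turn -0.3 j6 0.76
```

Request:
{"op": "apply_moves", "data": {"moves": "140 -1.6 3.6 40 0;140 0 0 38 0;140 0 0 15 0;140 0 0 0 0;140 0 0 0 0"}}

```text
time: 39.4
tcp_pos: [0.5031, 0.0673, 0.05]
tcp_rot: [3.14, 0.001, 2.509]
wrist_force: [-0.3, 0.0, 0.3]
width: 0.0426
```

Request:
{"op": "apply_moves", "data": {"moves": "90 0 0 0 0;70 0 0 0 0;70 0 0 0 0"}}

```text
time: 39.78
tcp_pos: [0.5024, 0.0668, 0.0492]
tcp_rot: [3.141, 0.001, 2.508]
wrist_force: [0.2, -0.1, -0.7]
width: 0.0623
```

Request:
{"op": "apply_moves", "data": {"moves": "70 0 0 -10 0;70 0 0 -30 0;0 0 0 -60 0;0 0 0 -60 0;0 0 0 -40 0"}}

```text
time: 40.4
tcp_pos: [0.5028, 0.0669, 0.2527]
tcp_rot: [3.139, 0.003, 2.508]
wrist_force: [0.7, 0.6, 0.2]
width: 0.0854
```

```bash
python3 - <<'E'
from h import *
pods('w17',z=.015,lim=95);go([*wo([-.142,-.03]),.25],8.9)
E
```

```text
[ 328   60   86   93 3178] [0.5238 0.2078 0.015 ] st [-0.1454  0.0009]
[ 161   66  178  185 2315] [0.4919 0.0684 0.015 ] st [-0.0126 -0.0522]
[ 268  106   46   48 1736] [0.4932 0.1238 0.015 ] st [-0.0672 -0.0423]
[ 215  121  182  175 2286] [0.5793 0.0863 0.015 ] st [-0.0168  0.037 ]
[235 145  42  45 614] [0.5043 0.0678 0.015 ] st [-0.0101 -0.04  ]
[ 319  158   46   46 1638] [0.576  0.1385 0.015 ] st [-0.0689  0.0418]
[208 170  90  83 523] [0.5451 0.0334 0.015 ] st [ 0.0302 -0.005 ]
[ 283  192   43   45 1494] [0.5846 0.0806 0.015 ] st [-0.0104  0.0413]
t 40.45 pos [0.5049 0.0672 0.2573] F [1.2 0.  3.2] w 0.0853 shift [ 87.4 100.1   7.3] y-axis yaw 53.7 turn 44.8 j6 0.77
```

Request:
{"op": "apply_moves", "data": {"moves": "0 29 33 0 0;100 29 33 0 0;255 29 34 0 0;255 0 0 0 10;255 0 0 0 10"}}

```text
time: 41.08
tcp_pos: [0.4908, 0.1997, 0.2491]
tcp_rot: [-3.142, 0.0, 2.155]
wrist_force: [0.3, -0.6, 0.8]
width: 0.0122
```

Request:
{"op": "apply_moves", "data": {"moves": "255 0 0 0 10;255 0 0 0 10;255 0 0 0 4.8;255 0 0 0 0;255 0 0 0 0"}}

```text
time: 41.7
tcp_pos: [0.4911, 0.1989, 0.249]
tcp_rot: [3.141, -0.0, 1.728]
wrist_force: [-0.3, -0.4, 0.3]
width: -0.0
```

```bash
python3 - <<'E'
from h import *
np.set_printoptions(precision=4,suppress=True)
print('unlock end st',st([.5261,.2055]),st([.5488,.2091]))
go([*wo([-.142,-.03]),.048],8.9)
cam('wrist','w18')
E
```

```text
unlock end st [-0.1428  0.0028] [-0.1428  0.0258]
t 41.7 pos [0.4911 0.1989 0.249 ] F [-0.3 -0.4  0.3] w -0.0 shift [  0.3   2.7 201. ] y-axis yaw 8.98 turn 0.1 j6 1.8
```

Request:
{"op": "apply_moves", "data": {"moves": "255 0.5 2.7 60 0;255 0 0 60 0;255 0 0 50 0;255 0 0 25 0;255 0 0 6.5 0"}}

```text
time: 42.38
tcp_pos: [0.4924, 0.1993, 0.0456]
tcp_rot: [-3.138, 0.001, 1.727]
wrist_force: [-0.2, -0.3, 0.7]
width: -0.0001
```

Request:
{"op": "apply_moves", "data": {"moves": "255 0 0 0 0;255 0 4 0 0;255 0 4 0 0;255 0 4 0 0;255 0 0 0 0"}}

```text
time: 43.0
tcp_pos: [0.5062, 0.2019, 0.0476]
tcp_rot: [3.141, -0.0, 1.726]
wrist_force: [0.2, 0.3, -0.0]
width: -0.0
```

```bash
python3 - <<'E'
from h import *
go([*wo([-.1425,-.0027]),.048],8.9)
E
```

```text
t 43.0 pos [0.5062 0.2019 0.0476] F [ 0.2  0.3 -0. ] w -0.0 shift [ 0.2 14.7 -0.4] y-axis yaw 8.9 turn -0.0 j6 1.8
```

Request:
{"op": "apply_moves", "data": {"moves": "255 0 3.5 0 0;255 0 3.5 0 0;255 0 3.5 0 0;255 0 2.5 0 0;255 0 0 0 0"}}

```text
time: 43.62
tcp_pos: [0.5178, 0.2036, 0.047]
tcp_rot: [-3.14, -0.0, 1.726]
wrist_force: [-4.7, 0.3, 1.9]
width: 0.0
```

```bash
python3 - <<'E'
from h import *
go([*wo([-.1425,-.0027]),.048],8.9)
E
```

```text
t 43.62 pos [0.5178 0.2036 0.047 ] F [-4.7  0.3  1.9] w 0.0 shift [ 0.3  3.  -1. ] y-axis yaw 8.9 turn 0.0 j6 1.79
```

Request:
{"op": "apply_moves", "data": {"moves": "255 0 1.5 0 0;255 0 1 0 0;255 0 0 0 0"}}

```text
time: 44.0
tcp_pos: [0.5182, 0.2037, 0.0468]
tcp_rot: [-3.137, -0.0, 1.726]
wrist_force: [-10.0, -0.6, 5.1]
width: 0.0003
```

```bash
python3 - <<'E'
from h import *
go([*wo([-.1425,-.0027]),.048],8.9)
E
```

```text
t 44.0 pos [0.5182 0.2037 0.0468] F [-10.   -0.6   5.1] w 0.0003 shift [ 0.3  2.6 -1.2] y-axis yaw 8.92 turn 0.0 j6 1.79
```

Request:
{"op": "apply_moves", "data": {"moves": "255 0 -2 0 0;255 0 -2 -20 0;255 0 0 -60 0;255 0 0 -60 0;255 0 0 -60 0"}}

```text
time: 44.62
tcp_pos: [0.5178, 0.2036, 0.2497]
tcp_rot: [3.139, -0.0, 1.726]
wrist_force: [0.6, -0.4, -0.4]
width: 0.0001
```

Request:
{"op": "apply_moves", "data": {"moves": "255 -50 30 -20 0;255 0 0 0 0;255 0 0 0 0"}}

```text
time: 45.0
tcp_pos: [0.5546, 0.1586, 0.267]
tcp_rot: [3.141, -0.0, 1.725]
wrist_force: [-0.6, -0.2, 0.0]
width: -0.0002
```

```bash
python3 - <<'E'
from h import *
go([*wo([-.142,-.0027]),.048],8.9)
a=cam('wrist','w19');b=cam('scene','s19')
o=np.zeros((600,800,3),np.uint8);o[:480,:640]=cv2.resize(a,(640,480),interpolation=2)
c=cv2.imread('pics/w19.png')
cv2.imwrite('pics/v16.png',cv2.resize(c,(800,600),interpolation=2))
E
```

```text
t 45.0 pos [0.5546 0.1586 0.267 ] F [-0.6 -0.2  0. ] w -0.0002 shift [ 49.9 -26.6 219. ] y-axis yaw 8.85 turn -0.1 j6 1.69
```

View pics/v16.png

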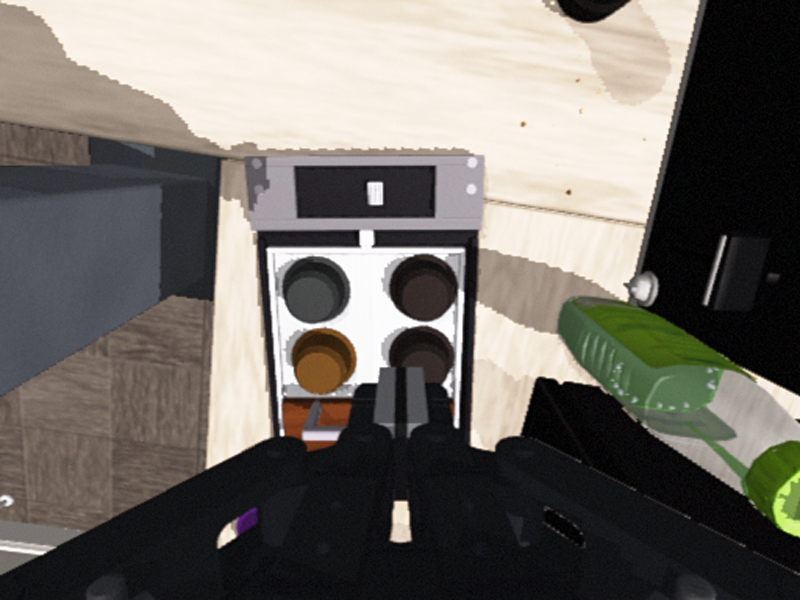

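```bash
python3 - <<'E'
from h import *
def meas(name,box):
    x0,y0,x1,y1=box;g=cv2.imread(f'pics/{name}.png',0)
    r=g[y0:y1,x0:x1];m=(r>120).astype(np.uint8);n,l,s,c=cv2.connectedComponentsWithStats(m)
    i=1+np.argmax(s[1:,4]);return st(onz('wrist',c[i]+[x0,y0],.026,name)[0])*1000,s[i,4]
print('locked at start',meas('w1',(225,92,270,118)),'now',meas('w19',(210,110,262,136)))
f=lambda l,z:onz('wrist',np.array(l)*.64,z,'w19')[:,:2]
S=f([(294,166),(436,166),(434,218),(297,218)],.026);print('slot c',st(S.mean(0))*1000)
s=status.sense();print(s['time'],s['wrist_force'])
E
```

```text
locked at start (array([-141.54371291,    6.26665247]), np.int32(127)) now (array([-142.16630406,    6.17869275]), np.int32(142))
slot c [-141.93871006   -0.38198617]
45.1 [-0.02921517 -0.52407591 -0.7294101 ]
```

Nub is back at its original locked position (6.2 vs 6.3 mm in the same frame). Handing in.

```bash
python3 -c "
from h import *
print(workorder.hand_in())"
```

```text
the job is handed in; nothing more can be done
None
```

The job is done and handed in at about 45 s. I unlocked the switch, lifted the tray out, turned it half round and set it back in its well with the open bay next to the switch. I then put all four capsules in the bay and pushed the switch back to locked.

**Problem on the way:** the tray first caught on the far side wall of the well. I shifted it about 4 mm and pressed it down until it was back at its original seated height.

**Last checks:**
- **Switch:** the nub reads 6.2 mm from the slot centre, against 6.3 mm when locked at the start. The push stopped about 2.5 mm short of where I had worked out, with force building up. I put that down to a slightly wrong guess at the fingertip size, because the picture shows the nub fully home.
- **Capsules:** the last picture shows all four in the bay; at 4 of 4, the mid-brown one counted as a capsule. The purple one was left where it was.
- **Tray:** I judged it flat from its height and the force when I pressed it down, not from a separate picture. It sits up to about 3 mm off centre towards the robot.
- **Other things:** I planned every move clear of them and saw no sign of contact, but I did not measure their positions again at the end.

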